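Load the closed jars into the shaped tray inserts

ROBOT

A 7-joint arm with a two-finger parallel gripper is mounted at the origin on the work surface. World frame = base frame: x ahead of the robot, y to its left, z up, the work surface at z = 0. Lengths are in m, angles in degrees, forces in N, time in s.
With the tool pointing down it reaches from about 0.4 to 0.875 m from the base axis. Payload 19.3 kg.
Tool frame: the origin (TCP) lies midway between the tips of the shut fingers; the grasp point (between the pads) lies 19 mm behind it; z points along the fingers, y is the direction in which the jaws open and shut (so a half turn about z gives the same grasp; the last joint's range is limited). The gripper opens to 85 mm and grips with 20 to 120 N. Pads are 22 mm wide; open, the fingers measure 114 mm over their backs; the gripper's body (76 mm by 85 mm) begins 54 mm behind the grasp point. The pads swing forward as they close: fully open they stand 13 mm farther back than shut.
Start: joints at [-69.855, 29.874, -2.08, 91.645, 1.215, 58.505, -6.463], TCP at [0.256, 0.57, 0.231] pointing down, gripper open.
Joint ranges: [-166.77, 166.77], [-17.47, 122.26], [-85.68, 81.53], [9.62, 139.38], [-72.42, 252.41], [9.2, 110.78], [-144.41, 144.41]. Speed limits (degrees/s): [108.29, 108.29, 136.94, 136.94, 172.46, 172.46, 172.46].

INTERFACE

Orientations are given as [roll, pitch, yaw] about the fixed x, y, z axes, in that order (R = Rz(yaw) Ry(pitch) Rx(roll)).
In Python, from cell import sensors, read_camera, arm gives the robot as it stands.
- The arm moves only by the tool step_arm, never from a script. Its argument "plan" is a list of rows, each an object of numbers: "dx", "dy", "dz": the shift along the tool's x, y, z in mm; "ax", "ay", "az": the turn, a rotation vector about the tool's x, y, z in degrees; "gripper": the closure, from -1 (fully open) to 1 (shut), so that 0 is half open. In form: [{"dx": .., "dy": .., "dz": .., "ax": .., "ay": .., "az": .., "gripper": ..}, ...]. A call has 1 to 5 rows; each row shifts and turns the commanded pose from where the row before left it, along the tool's axes as they then stand; what a row does not reach is not made up. A row lasts 1/12 s, in which the tool goes at most 41.7 mm and 7.16 degrees, less where a joint would pass 70% of its speed; a pose out of reach is approached as far as the arm can. A call is refused whole if a number of a shift passes 41.7 or a number of a turn 7.16, either way. A call with a gripper value outside its range is refused whole. The fingers move at their own pace and stop on an object; "squeeze" is the grip in N (left out, the last holds). Time passes only in rows, so rows that do not move let the fingers close. It gives the time, the measured TCP pose, the force and the opening at its end, in the units of the state.
- sensors.get_obs(): the state, without advancing time (a new reading comes with each control period).
- read_camera(name): name is "scene" or "top" or "wrist"; returns a dict with "frame" (400x640x3 uint8, red, green, blue), "mtx" (3x3 intrinsics, pixels), "extrinsics" (4x4, takes a point from world to camera coordinates). Camera axes: x right, y down, z forward; pixel columns grow to the right and rows downward; lengths in m; the calibration is good to about 2 mm. A picture is of the moment at which its call begins. There is no depth.
- arm.close_job(): hands the job in, once; it reports no verdict.
The state is a dict: "time": time; "q": joint angles; "joint_vel": joint speeds; "tau": joint torques, N m; "tool_pos": TCP position; "orientation": TCP orientation; "force": force on the tool from outside, world axes, zero at the start; "wrist_torque": the same for the moment, N m; "finger_gap": finger opening in m.
Only numpy, scipy, OpenCV 4.12 (cv2) and the standard library are available. Lean on these libraries where they do the work, as an engineer would, in place of code of your own. Each camera call takes 0.05 s, during which the arm holds its last target.

TASK

Load the pasteuriser tray: take the four closed jars with red lids one after another and set each gently, upright, fully down into the recess of the tray insert that matches its own shape and size (large round, small round, square, oblong). Never drop a jar or tip it over, and leave the two open jars without lids where they stand.

Things in the scene. Friction and masses are not known exactly. Their poses are not given: they have to be found in the camera images.
- large_jar_center (a point): Large round closed jar, opaque white body, red round screw lid, standing upright on the bench; this point is on its axis half-way up, z up. Body 64 mm diameter and 74 mm high, lid 58 mm diameter, 94 mm high in all; about 0.22 kg.
- small_jar_center (a point): Small round closed jar, opaque white body, red round screw lid, standing upright on the bench; this point is on its axis half-way up, z up. Body 40 mm diameter and 58 mm high, lid 36 mm diameter, 76 mm high in all; about 0.10 kg.
- square_jar_center (a point): Square closed jar, opaque white body, red round screw lid, standing upright on the bench; this point is on its axis half-way up, z up. Body 48 x 48 mm (x, y along its sides) and 66 mm high, lid 40 mm diameter, 84 mm high in all; about 0.17 kg.
- oblong_jar_center (a point): Oblong closed jar, opaque white body, red round screw lid, standing upright on the bench; this point is on its axis half-way up, z up. Body 64 mm along x, 38 mm along y, 66 mm high; lid 32 mm diameter, 84 mm high in all; about 0.17 kg.
- nest_large: Insert with the large round recess, 76 mm diameter. Light grey plastic block, fixed in the perforated steel tray, 18 mm high, lying on the tray's 3 mm floor (block top 21 mm above the bench); recess 14 mm deep with a 4 mm floor, 2 mm chamfer at the mouth. Origin: centre of the block's underside, straight below the recess centre; z up. Block 96 x 96 mm. Tray 280 x 280 mm, walls 24 mm high.
- nest_small: Insert with the small round recess, 52 mm diameter. Light grey plastic block, fixed in the perforated steel tray, 18 mm high, lying on the tray's 3 mm floor (block top 21 mm above the bench); recess 14 mm deep with a 4 mm floor, 2 mm chamfer at the mouth. Origin: centre of the block's underside, straight below the recess centre; z up. Block 72 x 72 mm.
- nest_square: Insert with the square recess, 60 x 60 mm, sides along x and y. Light grey plastic block, fixed in the perforated steel tray, 18 mm high, lying on the tray's 3 mm floor (block top 21 mm above the bench); recess 14 mm deep with a 4 mm floor, 2 mm chamfer at the mouth. Origin: centre of the block's underside, straight below the recess centre; z up. Block 80 x 80 mm.
- nest_oblong: Insert with the oblong recess, 76 mm along x, 50 mm along y. Light grey plastic block, fixed in the perforated steel tray, 18 mm high, lying on the tray's 3 mm floor (block top 21 mm above the bench); recess 14 mm deep with a 4 mm floor, 2 mm chamfer at the mouth. Origin: centre of the block's underside, straight below the recess centre; z up. Block 96 mm along x, 70 mm along y.
- open_round_center (a point): Empty open round jar without a lid, white, 64 mm diameter, 74 mm high, loose among the closed jars; to be left where it stands. Point on its axis half-way up.
- open_square_center (a point): Empty open square jar without a lid, white, 48 x 48 mm, 66 mm high, loose among the closed jars; to be left where it stands. Point on its axis half-way up.
Things that resemble listed ones, but are neither listed nor needed, are in the scene too. What is shaped like the nest_oblong but pink or yellow is not meant.

How it is judged (in metres and radians):
At the end, for the whole second after the job is handed in: Each closed jar stands in the recess of its own insert: its axis within 12 mm of the recess centre, bottom within 4 mm of the recess floor, upright within 0.12 rad, released and at rest (under 0.02 m/s); both open jars within 30 mm of where they started (horizontal distance between large_jar_center and nest_large below 0.012 m and z of large_jar_center in the frame of nest_large below 0.055 m and angle between each of large_jar_center, small_jar_center, square_jar_center, oblong_jar_center's own z axis and vertical below 0.12 rad and linear speed of each of large_jar, small_jar, square_jar, oblong_jar below 0.02 m/s and horizontal distance between small_jar_center and nest_small below 0.012 m and z of small_jar_center in the frame of nest_small below 0.046 m and horizontal distance between square_jar_center and nest_square below 0.012 m and z of square_jar_center in the frame of nest_square below 0.05 m and horizontal distance between oblong_jar_center and nest_oblong below 0.012 m and z of oblong_jar_center in the frame of nest_oblong below 0.05 m and distance of each of open_round_center, open_square_center from where it was at the start of the episode below 0.03 m); the robot touches nothing.
It fails at once if a closed jar is tipped by more than about 30 degrees (angle between any of large_jar_center, small_jar_center, square_jar_center, oblong_jar_center's own z axis and vertical above 0.52 rad).
It fails at once if a closed jar is dropped (falls free faster than 0.9 m/s, about 40 mm) ((linear speed of large_jar above 0.9 m/s and contact force between large_jar and the fingers below 0.01 N) or (linear speed of small_jar above 0.9 m/s and contact force between small_jar and the fingers below 0.01 N) or (linear speed of square_jar above 0.9 m/s and contact force between square_jar and the fingers below 0.01 N) or (linear speed of oblong_jar above 0.9 m/s and contact force between oblong_jar and the fingers below 0.01 N)).
It fails at once if an open jar is moved by more than 30 mm (distance of any of open_round_center, open_square_center from where it was at the start of the episode above 0.03 m).
It also fails if it takes over 115 s, if anything falls off the work surface, if the arm or the gripper's body presses on something with over 40 N, if the wrist force passes 120 N, or if a joint passes its speed limit or range.

## Working session

There is one attempt and no reset: what is moved stays moved. The work goes in short steps, Python scripts to look and compute and a tool call to move; the robot and the scene stay as the last step left them, time stands still between calls to the robot, and variables do not carry over. Pictures are saved under pics/ and viewed, and the job is handed in when it is done.

Besides the shell and the picture viewer there is one more tool, called after "Request:" as name([rows], argument=value, ...), one row to a line, values as JSON. step_arm: Moves the arm, as the interface text tells. Its arguments: {"type":"object","properties":{"plan":{"type":"array"},"squeeze":{"type":"number"}},"required":["plan"]}

```bash
ls; mkdir -p pics; python3 - <<'E'
from cell import sensors, read_camera, arm
import cv2
print(sensors.get_obs())
for n in ["scene","top","wrist"]:
    d=read_camera(n); cv2.imwrite(f"pics/{n}0.png",d["frame"][:,:,::-1]); print(n,d["mtx"].tolist(),d["extrinsics"].round(4).tolist())
E
```

```text
pics
{'time': 0.0, 'q': array([-69.85637324,  29.9097901 ,  -2.07866895,  91.67257937,
         1.2150914 ,  58.50313396,  -6.46151293]), 'joint_vel': array([ 0.14478602, -0.02945508, -0.01916278,  0.08128661, -0.04018765,
        0.01413708, -0.08901109]), 'tau': array([-1.20758928e-04, -9.27100396e+01,  1.98000446e+00, -3.69920218e+01,
        1.78606447e-02,  8.35432496e-03, -3.20570621e-05]), 'tool_pos': array([0.25578989, 0.56990857, 0.23072688]), 'orientation': array([-1.79936845e+02,  6.16378988e-03,  1.55832918e+02]), 'force': array([ 0.61532957, -0.53186224,  0.60642152]), 'wrist_torque': array([-0.01856849,  0.01803184, -0.0210193 ]), 'finger_gap': 0.08511980635893056}
scene [[473.1258894386147, 0.0, 330.7611405678693], [0.0, 473.1258894386147, 198.27475063153247], [0.0, 0.0, 1.0]] [[0.1985, 0.9799, -0.0189, -0.1786], [0.5073, -0.1192, -0.8535, -0.1458], [-0.8386, 0.1598, -0.5208, 1.7799], [0.0, 0.0, 0.0, 1.0]]
top [[365.3261155460131, 0.0, 322.00912019379916], [0.0, 365.3261155460131, 201.18242716119323], [0.0, 0.0, 1.0]] [[0.021, -0.9997, 0.0154, 0.0569], [-0.9955, -0.0223, -0.0925, 0.4496], [0.0928, -0.0133, -0.9956, 1.0754], [0.0, 0.0, 0.0, 1.0]]
wrist [[293.3879618065471, 0.0, 314.45123604287437], [0.0, 293.3879618065471, 198.70076103272652], [0.0, 0.0, 1.0]] [[0.4089, 0.9126, -0.0011, -0.6251], [0.8701, -0.3896, 0.3018, -0.0398], [0.275, -0.1244, -0.9534, 0.3795], [0.0, 0.0, 0.0, 1.0]]
```

View pics/top0.png

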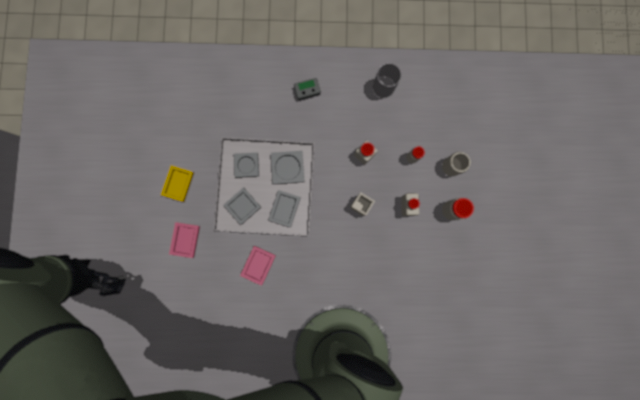

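View pics/scene0.png

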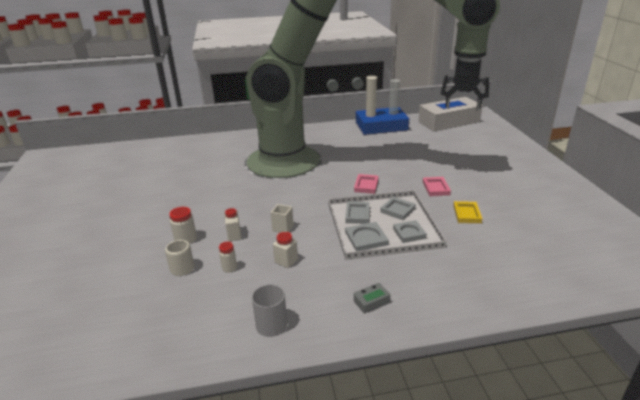

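View pics/wrist0.png

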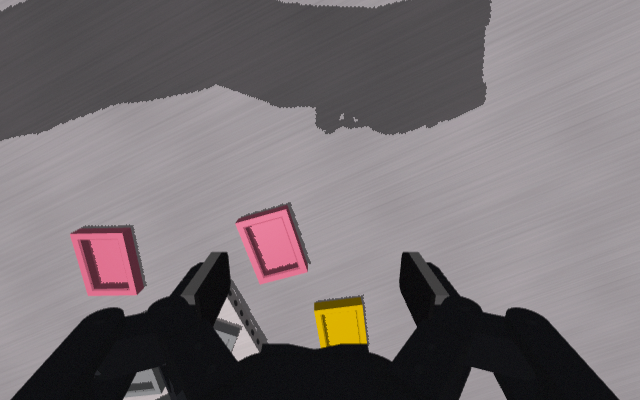

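Top view: closed jars have red lids at (367,150) square, (417,153) small, (413,204) oblong and (462,209) large. The open jars are at (459,162) and (362,204). The grey inserts are in the tray at (246,165), (287,167), (242,207) and (285,208). The pink and yellow lookalikes are outside the tray. Next I'll confirm this in enlarged crops and measure.

```bash
cat > h.py <<'E'
import numpy as np, cv2
from cell import sensors, read_camera, arm
def ray(d,uv,z):
    K=d["mtx"];T=d["extrinsics"];R=T[:3,:3];c=-R.T@T[:3,3]
    v=R.T@np.linalg.inv(K)@np.array([uv[0],uv[1],1.]); s=(z-c[2])/v[2]; return c+s*v
def proj(d,p):
    q=d["extrinsics"][:3,:3]@np.asarray(p)+d["extrinsics"][:3,3]; q=d["mtx"]@q; return q[:2]/q[2]
def red(f):
    h=cv2.cvtColor(f,cv2.COLOR_RGB2HSV); return (((h[...,0]<8)|(h[...,0]>172))&(h[...,1]>170)&(h[...,2]>70)).astype(np.uint8)
def comps(m,amin=20):
    n,l,s,c=cv2.connectedComponentsWithStats(m); return [(c[i],s[i],l==i) for i in range(1,n) if s[i][4]>=amin]
E
python3 - <<'E'
from h import *
d=read_camera("top"); f=d["frame"][:,:,::-1]
a=cv2.resize(f[125:245,205:325],None,fx=4,fy=4,interpolation=cv2.INTER_CUBIC)
b=cv2.resize(f[125:245,340:490],None,fx=5,fy=5,interpolation=cv2.INTER_CUBIC)
cv2.imwrite("pics/trayc.png",a);cv2.imwrite("pics/jarsc.png",b)
for c,s,m in comps(red(d["frame"])): print("top",c.round(1),s, [ray(d,c,z).round(3)[:2] for z in (.094,.076,.084)])
d=read_camera("scene")
for c,s,m in comps(red(d["frame"])):
    if c[1]>180: print("scene",c.round(1),s,[ray(d,c,z).round(3)[:2] for z in (.09,.072,.08)])
E
```

```text
top [366.6 149.2] [361 143  12  13 120] [array([ 0.593, -0.056]), array([ 0.597, -0.059]), array([ 0.595, -0.057])]
top [417.7 152.1] [412 147  12  11  98] [array([ 0.588, -0.201]), array([ 0.592, -0.206]), array([ 0.59 , -0.204])]
top [413.2 203.3] [409 199  10  10  75] [array([ 0.441, -0.189]), array([ 0.443, -0.193]), array([ 0.442, -0.191])]
top [462.4 207.7] [453 199  20  19 303] [array([ 0.432, -0.327]), array([ 0.433, -0.334]), array([ 0.433, -0.331])]
scene [179.4 213.1] [171 208  18  12 148] [array([ 0.442, -0.333]), array([ 0.412, -0.338]), array([ 0.425, -0.336])]
scene [230.2 211.8] [227 210   8   5  30] [array([ 0.467, -0.195]), array([ 0.438, -0.196]), array([ 0.451, -0.196])]
scene [283.9 236.9] [278 233  13   9  81] [array([ 0.618, -0.063]), array([ 0.593, -0.061]), array([ 0.604, -0.062])]
scene [225.8 246.5] [221 243  11   8  66] [array([ 0.626, -0.209]), array([ 0.601, -0.211]), array([ 0.612, -0.21 ])]
```

View pics/trayc.png

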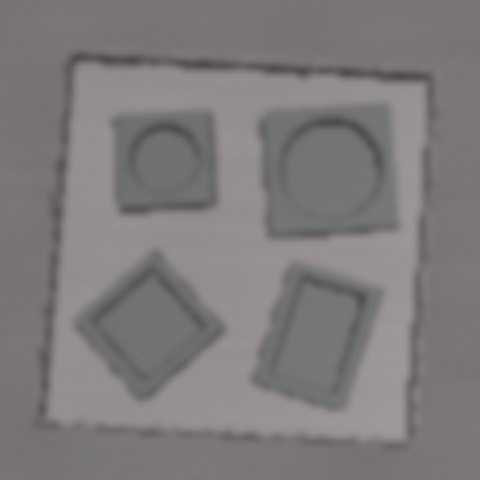

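View pics/jarsc.png

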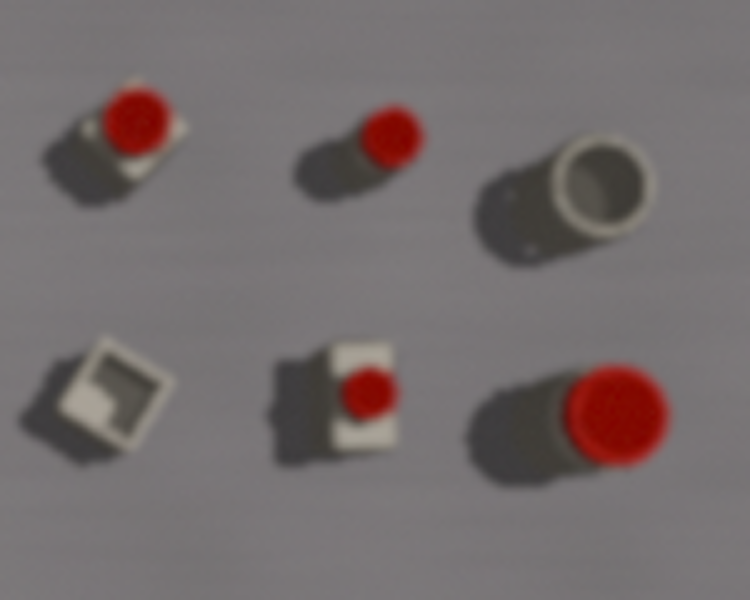

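Crops confirm: jars square (367,150), small (417,153), oblong (413,204) and large (462,209) have red lids. The open round and open square are excluded. In the tray crop: small round top-left, large round top-right, square bottom-left, oblong bottom-right, all grey inside the tray. Now I'll measure the nests and yaws.

```bash
python3 - <<'E'
from h import *
d=read_camera("top"); f=d["frame"]
print([f[y,x].tolist() for x,y in [(242,206),(231,206),(265,190),(300,220),(285,215)]])
h=cv2.cvtColor(f,cv2.COLOR_RGB2HSV)
m=((f[...,0].astype(int)-f[...,2]<3)&(f[...,0].astype(int)<f[...,1]-3)).astype(np.uint8)
roi=np.zeros_like(m);roi[140:236,218:312]=1;m=cv2.morphologyEx(m*roi,cv2.MORPH_CLOSE,np.ones((3,3)))
for c,s,k in comps(m,100):
    cn,_=cv2.findContours(k.astype(np.uint8),cv2.RETR_EXTERNAL,2)
    w=np.array([ray(d,p[0],.021)[:2]*1000 for p in cn[0]],np.float32)
    print(c.round(1),s[4],cv2.minAreaRect(w))
# white bodies
sat=h[...,1]
m=((h[...,2]>135)&(f[...,0]>f[...,2].astype(int)+8)).astype(np.uint8)|red(f); roi[:]=0;roi[130:230,340:490]=1;m*=roi
for c,s,k in comps(m,40):
    cn,_=cv2.findContours(k.astype(np.uint8),cv2.RETR_EXTERNAL,2)
    for z in (.066,):
        w=np.array([ray(d,p[0],z)[:2]*1000 for p in cn[0]],np.float32); print(c.round(1),s[4],cv2.minAreaRect(w))
d=read_camera("wrist");T=d["extrinsics"];print("cam",-T[:3,:3].T@T[:3,3],T[2,:3])
E
```

```text
[[114, 114, 115], [110, 111, 111], [150, 145, 145], [156, 151, 152], [118, 119, 118]]
[367.9 148.5] 165 ((600.0421752929688, -62.21697235107422), (43.50593185424805, 39.90397644042969), 45.45869064331055)
[418.2 151.8] 115 ((594.6699829101562, -211.7447509765625), (30.911523818969727, 36.08230209350586), 45.89872741699219)
[368.1 201.4] 52 ((441.4510498046875, -52.664066314697266), (48.05181884765625, 46.73430633544922), 58.98255157470703)
[413.5 203.2] 215 ((444.6192321777344, -195.2921600341797), (34.743614196777344, 58.44538879394531), 89.96295166015625)
[357.5 205.4] 69 ((430.25897216796875, -37.73750686645508), (39.903968811035156, 21.71862030029297), 39.49057388305664)
[463.3 207.7] 344 ((434.8664245605469, -340.21209716796875), (55.002601623535156, 58.73012924194336), 1.244159460067749)
cam [0.18586791 0.60223401 0.37348519] [ 0.27521229 -0.12380125 -0.95337896]
```

```bash
python3 - <<'E'
from h import *
d=read_camera("top"); f=d["frame"]
m=(f[...,1]<133).astype(np.uint8)
poly=np.array([[227,146],[307,150],[301,230],[222,226]]);roi=np.zeros_like(m);cv2.fillPoly(roi,[poly],1);m*=roi
m=cv2.morphologyEx(m,cv2.MORPH_OPEN,np.ones((3,3)))
for c,s,k in comps(m,100):
    cn,_=cv2.findContours(k.astype(np.uint8),cv2.RETR_EXTERNAL,2)
    w=np.array([ray(d,p[0],.021)[:2]*1000 for p in cn[0]],np.float32)
    print(c.round(1),s[4],cv2.minAreaRect(w))
E
```

```text
[286.4 167.5] 1101 ((548.1576538085938, 176.3502960205078), (101.09477233886719, 101.17020416259766), 5.503847599029541)
[245.9 165.2] 687 ((552.473388671875, 297.9993591308594), (79.50869750976562, 78.29582977294922), 2.487379550933838)
[241.8 206.2] 844 ((428.0024108886719, 305.7616882324219), (86.39060974121094, 89.21785736083984), 42.95022964477539)
[283.6 208.8] 841 ((422.99896240234375, 181.49591064453125), (75.9006576538086, 100.19705963134766), 73.15921783447266)
```

```bash
cat >> h.py <<'E'
from scipy.spatial.transform import Rotation as Ro
def go(p,yaw=None,zfirst=False):
    """tool-frame displacement to reach p (m) pointing down with yaw"""
    o=sensors.get_obs(); R=Ro.from_euler('xyz',o["orientation"],degrees=True)
    e=R.inv().apply(np.array(p)-o["tool_pos"])*1000
    y=o["orientation"][2] if yaw is None else yaw
    y=min((y+k for k in(-360,-180,0,180,360)),key=lambda a:abs(a-o["orientation"][2])) if yaw is not None and zfirst!='exact' else y
    Rt=Ro.from_euler('xyz',[180,0,y],degrees=True)
    rv=np.degrees((R.inv()*Rt).as_rotvec())
    print("t",o["time"],"pos",o["tool_pos"].round(4),"rpy",o["orientation"].round(2),"q7",o["q"].round(1)[-1],"gap",round(o["finger_gap"],4),"F",o["force"].round(1))
    print("dxyz(before turn)",e.round(1),"turn",rv.round(2),"dxyz(after turn)",(Rt.inv().apply(np.array(p)-o["tool_pos"])*1000).round(1))
E
python3 -c "
from h import *
go([.56,.21,.28])"
```

```text
t 0.4 pos [0.2559 0.5702 0.2312] rpy [-179.99    0.    155.83] q7 -6.5 gap 0.0851 F [ 0.7 -0.6  0.1]
dxyz(before turn) [-424.9 -204.1  -48.8] turn [-0.01  0.   -0.  ] dxyz(after turn) [-424.9 -204.1  -48.8]
```

Request:
step_arm([
  {"dx":-30,"dy":-15,"dz":-5},
  {"dx":-30,"dy":-15,"dz":-5},
  {"dx":-30,"dy":-15,"dz":-5},
  {"dx":-30,"dy":-15,"dz":-5},
  {"dx":-30,"dy":-15,"dz":-5},
])

```text
schema error: expected keys dx, dy, dz, ax, ay, az, gripper
```

Request:
step_arm([
  {"dx":-35,"dy":-17,"dz":-5},
  {"dx":-35,"dy":-17,"dz":-5},
  {"dx":-35,"dy":-17,"dz":-5},
  {"dx":-35,"dy":-16,"dz":-5},
  {"dx":-35,"dy":-16,"dz":-5},
])

```text
schema error: expected keys dx, dy, dz, ax, ay, az, gripper
```

Request:
step_arm([
  {"dx":-35,"dy":-16},
  {"dx":-35,"dy":-16},
  {"dx":-30,"dy":-14},
  {"dx":0},
  {"dx":0},
])

```text
schema error: expected keys dx, dy, dz, ax, ay, az, gripper
```

```bash
python3 - <<'E'
from h import *
go([.56,.21,.28])
d=read_camera("wrist");cv2.imwrite("pics/w1.png",d["frame"][:,:,::-1])
E
```

```text
t 0.4 pos [0.2559 0.5702 0.2312] rpy [-179.99    0.    155.83] q7 -6.5 gap 0.0851 F [ 0.7 -0.6  0.1]
dxyz(before turn) [-424.9 -204.1  -48.8] turn [-0.01  0.   -0.  ] dxyz(after turn) [-424.9 -204.1  -48.8]
```

View pics/w1.png

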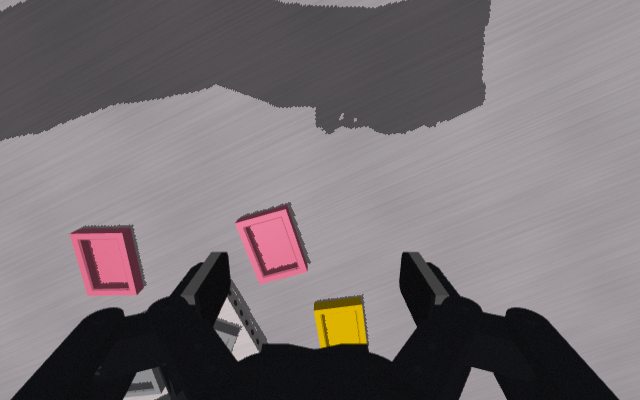

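All keys are needed in each row. The arm hasn't moved.

Request:
step_arm([
  {"dx":-30,"dy":-15,"dz":-5,"ax":0,"ay":0,"az":0,"gripper":-1},
  {"dx":-30,"dy":-15,"dz":-5,"ax":0,"ay":0,"az":0,"gripper":-1},
  {"dx":-30,"dy":-15,"dz":-5,"ax":0,"ay":0,"az":0,"gripper":-1},
  {"dx":-30,"dy":-15,"dz":-5,"ax":0,"ay":0,"az":0,"gripper":-1},
  {"dx":-30,"dy":-15,"dz":-5,"ax":0,"ay":0,"az":0,"gripper":-1},
])

```text
time: 0.87
tool_pos: [0.3628, 0.439, 0.2566]
orientation: [180.0, 0.0, 155.8]
force: [1.1, 0.9, -0.5]
finger_gap: 0.0851
```

Request:
step_arm([
  {"dx":-35,"dy":-17,"dz":-5,"ax":0,"ay":0,"az":0,"gripper":-1},
  {"dx":-35,"dy":-17,"dz":-5,"ax":0,"ay":0,"az":0,"gripper":-1},
  {"dx":-35,"dy":-17,"dz":-5,"ax":0,"ay":0,"az":0,"gripper":-1},
  {"dx":-35,"dy":-16,"dz":-5,"ax":0,"ay":0,"az":0,"gripper":-1},
  {"dx":-35,"dy":-16,"dz":-5,"ax":0,"ay":0,"az":0,"gripper":-1},
])

```text
time: 1.28
tool_pos: [0.4887, 0.2913, 0.2818]
orientation: [180.0, 0.0, 155.8]
force: [0.4, 0.4, 0.3]
finger_gap: 0.0855
```

Request:
step_arm([
  {"dx":-35,"dy":-16,"dz":0,"ax":0,"ay":0,"az":0,"gripper":-1},
  {"dx":-35,"dy":-16,"dz":0,"ax":0,"ay":0,"az":0,"gripper":-1},
  {"dx":-30,"dy":-14,"dz":0,"ax":0,"ay":0,"az":0,"gripper":-1},
  {"dx":0,"dy":0,"dz":0,"ax":0,"ay":0,"az":0,"gripper":-1},
  {"dx":0,"dy":0,"dz":0,"ax":0,"ay":0,"az":0,"gripper":-1},
])

```text
time: 1.7
tool_pos: [0.561, 0.2082, 0.2811]
orientation: [-180.0, 0.0, 155.6]
force: [-0.5, 0.1, 0.4]
finger_gap: 0.0857
```

```bash
python3 - <<'E'
from h import *
go([.56,.21,.28])
d=read_camera("wrist");cv2.imwrite("pics/w2.png",d["frame"][:,:,::-1])
for n,p in dict(L=[.548,.176,.021],S=[.552,.298,.021],Q=[.428,.306,.021],O=[.423,.181,.021]).items(): print(n,proj(d,p).round())
E
```

```text
t 1.7 pos [0.561  0.2082 0.2811] rpy [-1.7997e+02  1.0000e-02  1.5564e+02] q7 41.6 gap 0.0857 F [-0.5  0.1  0.4]
dxyz(before turn) [1.7 1.2 1.1] turn [-0.03  0.01 -0.  ] dxyz(after turn) [1.7 1.2 1.1]
L [289. 165.]
S [372. 131.]
Q [342.  33.]
O [250.  75.]
```

View pics/w2.png

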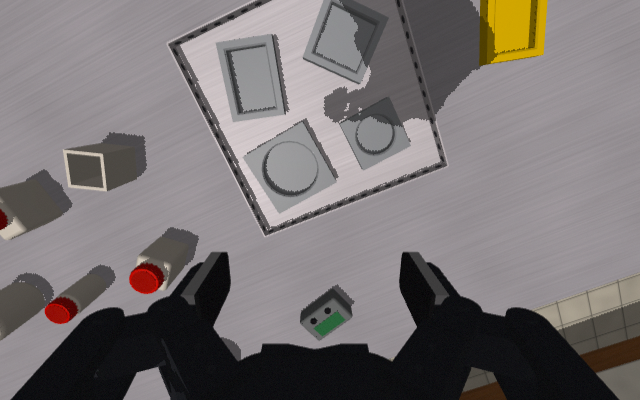

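The predicted nest centres project onto the seen recesses: L (289,165), S (373,132), Q (344,35), O (251,77). I'll refine them with block corners.

```bash
python3 - <<'E'
from h import *
f=cv2.imread("pics/w2.png")
a=cv2.resize(f[0:220,205:425],None,fx=2.7,fy=2.7,interpolation=cv2.INTER_CUBIC); cv2.imwrite("pics/w2c.png",a)
E
```

```text
(no output)
```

View pics/w2c.png

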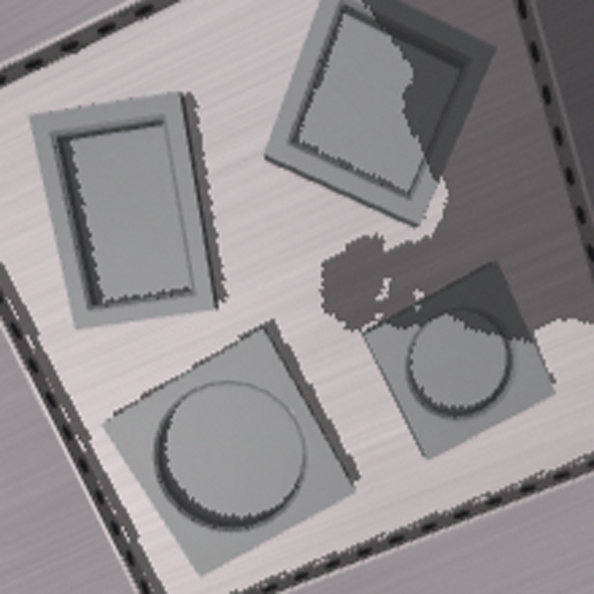

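```bash
python3 - <<'E'
from h import *
d=read_camera("wrist")
C=dict(O=[(30,115),(182,93),(217,308),(76,328)],L=[(104,424),(270,322),(356,490),(202,576)],S=[(362,333),(497,262),(555,392),(428,459)],Q=[(265,157),(417,226),(495,47)])
for n,c in C.items():
    w=np.array([ray(d,(x/2.7+205-.3,y/2.7-.3),.021)[:2]*1000 for x,y in c])
    ctr=w.mean(0) if len(w)==4 else (w[0]+w[2])/2
    e=np.diff(w,axis=0)
    print(n,ctr.round(1),[ (round(np.hypot(*v),1),round(np.degrees(np.arctan2(v[1],v[0])),1)) for v in e])
# lids visible & top comparison
E
```

```text
O [427.9 182.1] [(np.float64(70.3), np.float64(73.1)), (np.float64(94.4), np.float64(-16.3)), (np.float64(70.3), np.float64(-106.5))]
L [552.9 177.9] [(np.float64(98.9), np.float64(96.3)), (np.float64(95.7), np.float64(3.3)), (np.float64(95.2), np.float64(-84.0))]
S [556.9 301.6] [(np.float64(72.0), np.float64(93.1)), (np.float64(70.6), np.float64(4.5)), (np.float64(71.1), np.float64(-85.3))]
Q [432.7 308.3] [(np.float64(77.6), np.float64(43.2)), (np.float64(80.8), np.float64(133.0))]
```

```bash
python3 - <<'E'
from h import *
go([.63,-.23,.28])
E
```

```text
t 1.8 pos [0.5597 0.2107 0.2812] rpy [ 1.7999e+02 -3.0000e-02  1.5586e+02] q7 41.6 gap 0.0852 F [ 0.3 -0.6  0.3]
dxyz(before turn) [-244.4 -373.4    1. ] turn [ 0.01 -0.03 -0.  ] dxyz(after turn) [-244.4 -373.4    1.2]
```

Request:
step_arm([
  {"dx":-15,"dy":-23,"dz":0,"ax":0,"ay":0,"az":0,"gripper":-1},
  {"dx":-19,"dy":-29,"dz":0,"ax":0,"ay":0,"az":0,"gripper":-1},
  {"dx":-19,"dy":-29,"dz":0,"ax":0,"ay":0,"az":0,"gripper":-1},
  {"dx":-19,"dy":-29,"dz":0,"ax":0,"ay":0,"az":0,"gripper":-1},
  {"dx":-19,"dy":-29,"dz":0,"ax":0,"ay":0,"az":0,"gripper":-1},
])

```text
time: 2.22
tool_pos: [0.5859, 0.046, 0.2815]
orientation: [180.0, -0.0, 156.0]
force: [0.2, -0.7, -0.8]
finger_gap: 0.0856
```

Request:
step_arm([
  {"dx":-19,"dy":-29,"dz":0,"ax":0,"ay":0,"az":0,"gripper":-1},
  {"dx":-19,"dy":-29,"dz":0,"ax":0,"ay":0,"az":0,"gripper":-1},
  {"dx":-19,"dy":-29,"dz":0,"ax":0,"ay":0,"az":0,"gripper":-1},
  {"dx":-19,"dy":-29,"dz":0,"ax":0,"ay":0,"az":0,"gripper":-1},
  {"dx":-19,"dy":-29,"dz":0,"ax":0,"ay":0,"az":0,"gripper":-1},
])

```text
time: 2.63
tool_pos: [0.6136, -0.1251, 0.2815]
orientation: [180.0, 0.0, 156.0]
force: [0.6, 0.5, -0.5]
finger_gap: 0.0853
```

Request:
step_arm([
  {"dx":-19,"dy":-29,"dz":0,"ax":0,"ay":0,"az":0,"gripper":-1},
  {"dx":-19,"dy":-29,"dz":0,"ax":0,"ay":0,"az":0,"gripper":-1},
  {"dx":-19,"dy":-29,"dz":0,"ax":0,"ay":0,"az":0,"gripper":-1},
  {"dx":0,"dy":0,"dz":0,"ax":0,"ay":0,"az":0,"gripper":-1},
  {"dx":0,"dy":0,"dz":0,"ax":0,"ay":0,"az":0,"gripper":-1},
])

```text
time: 3.05
tool_pos: [0.6299, -0.2285, 0.281]
orientation: [-180.0, -0.0, 155.8]
force: [-0.1, 0.3, -0.5]
finger_gap: 0.0852
```

```bash
python3 - <<'E'
from h import *
go([.63,-.23,.28])
d=read_camera("wrist");cv2.imwrite("pics/w3.png",d["frame"][:,:,::-1])
for c,s,m in comps(red(d["frame"])): print(c.round(1),s,[ray(d,c,z).round(4)[:2] for z in (.09,.073,.08)])
E
```

```text
t 3.05 pos [ 0.6299 -0.2285  0.281 ] rpy [-1.7999e+02 -2.0000e-02  1.5576e+02] q7 85.4 gap 0.0852 F [-0.1  0.3 -0.5]
dxyz(before turn) [-0.7 -1.3  1. ] turn [-0.01 -0.02  0.  ] dxyz(after turn) [-0.7 -1.3  1. ]
[271.9   6.8] [255   0  33  18 426] [array([ 0.4575, -0.1965]), array([ 0.4523, -0.1965]), array([ 0.4544, -0.1965])]
[146.1  45.4] [ 115   13   64   65 3101] [array([ 0.4354, -0.3292]), array([ 0.4291, -0.336 ]), array([ 0.4317, -0.3332])]
[442.4  87.3] [ 422   68   41   39 1231] [array([ 0.5984, -0.0646]), array([ 0.6004, -0.0579]), array([ 0.5996, -0.0606])]
[317.2 139.9] [302 125  31  31 733] [array([ 0.5942, -0.2085]), array([ 0.596 , -0.2091]), array([ 0.5953, -0.2089])]
```

View pics/w3.png

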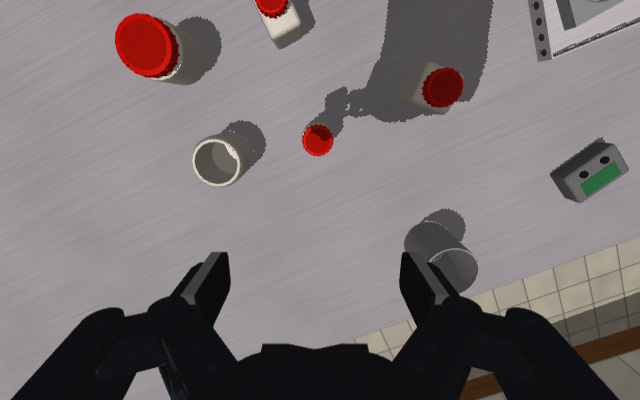

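Jars in the wrist view: small lid (317,140), square (442,87), large (146,45), oblong (272,7). The open round is at (217,161) and a clear cup at (440,250). I'll take the small jar first. The top and wrist cameras agree on it within 4 mm.

```bash
python3 - <<'E'
from h import *
go([.595,-.208,.13]); go([.595,-.208,.018])
E
```

```text
t 3.1 pos [ 0.6301 -0.2268  0.281 ] rpy [ 1.7997e+02 -3.0000e-02  1.5588e+02] q7 85.4 gap 0.0853 F [ 0.2  0.9 -0.4]
dxyz(before turn) [ 39.6   2.7 151. ] turn [ 0.03 -0.03 -0.  ] dxyz(after turn) [ 39.7   2.8 151. ]
t 3.1 pos [ 0.6301 -0.2268  0.281 ] rpy [ 1.7997e+02 -3.0000e-02  1.5588e+02] q7 85.4 gap 0.0853 F [ 0.2  0.9 -0.4]
dxyz(before turn) [ 39.5   2.6 263. ] turn [ 0.03 -0.03 -0.  ] dxyz(after turn) [ 39.7   2.8 263. ]
```

Request:
step_arm([
  {"dx":13,"dy":1,"dz":20,"ax":0,"ay":0,"az":0,"gripper":-1},
  {"dx":13,"dy":1,"dz":30,"ax":0,"ay":0,"az":0,"gripper":-1},
  {"dx":13,"dy":1,"dz":30,"ax":0,"ay":0,"az":0,"gripper":-1},
  {"dx":0,"dy":0,"dz":30,"ax":0,"ay":0,"az":0,"gripper":-1},
  {"dx":0,"dy":0,"dz":30,"ax":0,"ay":0,"az":0,"gripper":-1},
])

```text
time: 3.52
tool_pos: [0.5957, -0.2062, 0.1408]
orientation: [179.9, 0.0, 156.0]
force: [1.5, -0.9, -0.4]
finger_gap: 0.0855
```

```bash
python3 - <<'E'
from h import *
go([.595,-.208,.018])
d=read_camera("wrist");cv2.imwrite("pics/w4.png",d["frame"][:,:,::-1])
for c,s,m in comps(red(d["frame"])): print(c.round(1),s,[ray(d,c,z).round(4)[:2] for z in (.09,.073,.08)])
E
```

```text
t 3.5167 pos [ 0.5957 -0.2062  0.1408] rpy [1.7993e+02 4.0000e-02 1.5602e+02] q7 85.6 gap 0.0855 F [ 1.5 -0.9 -0.4]
dxyz(before turn) [ -0.   -2.1 122.8] turn [0.07 0.04 0.  ] dxyz(after turn) [-1.000e-01 -1.900e+00  1.228e+02]
[234.  10.] [ 206    0   55   26 1033] [array([ 0.459 , -0.1953]), array([ 0.4531, -0.1971]), array([ 0.4556, -0.1963])]
[36.  73.9] [   0   18   85  105 6961] [array([ 0.44  , -0.3215]), array([ 0.4325, -0.3345]), array([ 0.4356, -0.3291])]
[509.9 137.5] [ 475  108   70   61 3278] [array([ 0.5949, -0.0665]), array([ 0.601, -0.057]), array([ 0.5985, -0.0609])]
[310.4 211.9] [ 287  188   48   48 1786] [array([ 0.5892, -0.2057]), array([ 0.5948, -0.2084]), array([ 0.5925, -0.2073])]
```

View pics/w4.png

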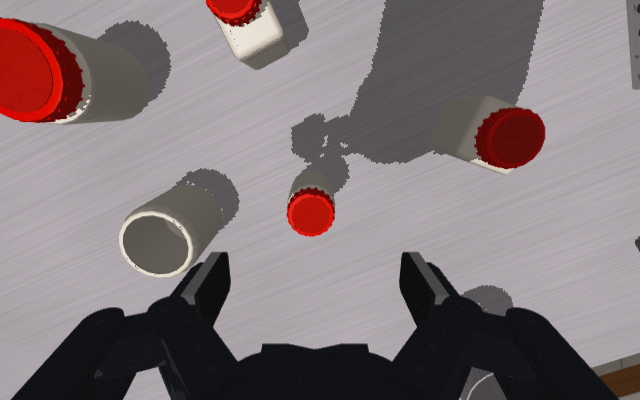

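Small jar reconfirmed at (0.595,-0.208). Its lid at (310,212) sits mid-way between the fingers, so I'm descending.

Request:
step_arm([
  {"dx":0,"dy":-1,"dz":30,"ax":0,"ay":0,"az":0,"gripper":-1},
  {"dx":0,"dy":-1,"dz":30,"ax":0,"ay":0,"az":0,"gripper":-1},
  {"dx":0,"dy":0,"dz":30,"ax":0,"ay":0,"az":0,"gripper":-1},
  {"dx":0,"dy":0,"dz":20,"ax":0,"ay":0,"az":0,"gripper":-1},
  {"dx":0,"dy":0,"dz":12,"ax":0,"ay":0,"az":0,"gripper":-1},
])

```text
time: 3.98
tool_pos: [0.5945, -0.2089, 0.0179]
orientation: [180.0, -0.1, 156.0]
force: [0.5, 0.9, 0.2]
finger_gap: 0.0852
```

Request:
step_arm([
  {"dx":0,"dy":0,"dz":0,"ax":0,"ay":0,"az":0,"gripper":-0.4},
  {"dx":0,"dy":0,"dz":0,"ax":0,"ay":0,"az":0,"gripper":-0.2},
  {"dx":0,"dy":0,"dz":0,"ax":0,"ay":0,"az":0,"gripper":0.0},
  {"dx":0,"dy":0,"dz":0,"ax":0,"ay":0,"az":0,"gripper":0.2},
  {"dx":0,"dy":0,"dz":0,"ax":0,"ay":0,"az":0,"gripper":1},
], squeeze=40)

```text
time: 4.4
tool_pos: [0.5958, -0.2111, 0.0212]
orientation: [180.0, 0.1, 155.8]
force: [0.1, 2.4, 9.6]
finger_gap: 0.0385
```

Request:
step_arm([
  {"dx":0,"dy":0,"dz":0,"ax":0,"ay":0,"az":0,"gripper":1},
  {"dx":0,"dy":0,"dz":0,"ax":0,"ay":0,"az":0,"gripper":1},
  {"dx":0,"dy":0,"dz":0,"ax":0,"ay":0,"az":0,"gripper":1},
  {"dx":0,"dy":0,"dz":0,"ax":0,"ay":0,"az":0,"gripper":1},
])

```text
time: 4.73
tool_pos: [0.5958, -0.2111, 0.0212]
orientation: [180.0, 0.1, 155.8]
force: [-0.7, 2.1, 8.5]
finger_gap: 0.0392
```

Request:
step_arm([
  {"dx":0,"dy":0,"dz":-10,"ax":0,"ay":0,"az":0,"gripper":1},
  {"dx":0,"dy":0,"dz":-20,"ax":0,"ay":0,"az":0,"gripper":1},
  {"dx":0,"dy":0,"dz":-30,"ax":0,"ay":0,"az":0,"gripper":1},
  {"dx":0,"dy":0,"dz":-35,"ax":0,"ay":0,"az":0,"gripper":1},
  {"dx":0,"dy":0,"dz":-35,"ax":0,"ay":0,"az":0,"gripper":1},
])

```text
time: 5.15
tool_pos: [0.5945, -0.211, 0.152]
orientation: [180.0, 0.0, 155.8]
force: [1.4, -0.1, -1.2]
finger_gap: 0.0396
```

```bash
python3 - <<'E'
from h import *
go([.5565,.301,.14])
d=read_camera("wrist");cv2.imwrite("pics/w5.png",d["frame"][:,:,::-1])
E
```

```text
t 5.15 pos [ 0.5945 -0.211   0.152 ] rpy [1.8000e+02 2.0000e-02 1.5582e+02] q7 85.8 gap 0.0396 F [ 1.4 -0.1 -1.2]
dxyz(before turn) [244.4 451.5  11.9] turn [0.   0.02 0.  ] dxyz(after turn) [244.4 451.5  12. ]
```

View pics/w5.png

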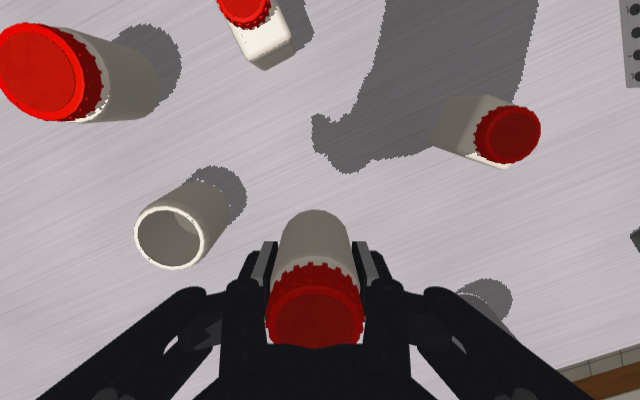

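The small jar is held upright between the pads (gap 39.6 mm). Carrying it to its nest.

Request:
step_arm([
  {"dx":8,"dy":15,"dz":0,"ax":0,"ay":0,"az":0,"gripper":1},
  {"dx":16,"dy":29,"dz":0,"ax":0,"ay":0,"az":0,"gripper":1},
  {"dx":16,"dy":29,"dz":0,"ax":0,"ay":0,"az":0,"gripper":1},
  {"dx":16,"dy":29,"dz":0,"ax":0,"ay":0,"az":0,"gripper":1},
  {"dx":16,"dy":29,"dz":0,"ax":0,"ay":0,"az":0,"gripper":1},
])

```text
time: 5.62
tool_pos: [0.5825, -0.0607, 0.1505]
orientation: [180.0, 0.1, 155.8]
force: [0.5, 0.7, -0.4]
finger_gap: 0.0392
```

Request:
step_arm([
  {"dx":16,"dy":30,"dz":0,"ax":0,"ay":0,"az":0,"gripper":1},
  {"dx":16,"dy":30,"dz":0,"ax":0,"ay":0,"az":0,"gripper":1},
  {"dx":16,"dy":30,"dz":0,"ax":0,"ay":0,"az":0,"gripper":1},
  {"dx":16,"dy":30,"dz":0,"ax":0,"ay":0,"az":0,"gripper":1},
  {"dx":16,"dy":30,"dz":0,"ax":0,"ay":0,"az":0,"gripper":1},
])

```text
time: 6.03
tool_pos: [0.571, 0.1092, 0.1506]
orientation: [179.9, 0.1, 155.8]
force: [0.7, 0.8, -0.9]
finger_gap: 0.0389
```

Request:
step_arm([
  {"dx":16,"dy":30,"dz":0,"ax":0,"ay":0,"az":0,"gripper":1},
  {"dx":16,"dy":30,"dz":0,"ax":0,"ay":0,"az":0,"gripper":1},
  {"dx":16,"dy":30,"dz":0,"ax":0,"ay":0,"az":0,"gripper":1},
  {"dx":16,"dy":30,"dz":0,"ax":0,"ay":0,"az":0,"gripper":1},
  {"dx":16,"dy":30,"dz":0,"ax":0,"ay":0,"az":0,"gripper":1},
])

```text
time: 6.45
tool_pos: [0.5594, 0.279, 0.1506]
orientation: [179.9, 0.0, 155.8]
force: [0.5, -0.1, -0.2]
finger_gap: 0.0393
```

Request:
step_arm([
  {"dx":10,"dy":15,"dz":0,"ax":0,"ay":0,"az":0,"gripper":1},
  {"dx":0,"dy":0,"dz":0,"ax":0,"ay":0,"az":0,"gripper":1},
  {"dx":0,"dy":0,"dz":0,"ax":0,"ay":0,"az":0,"gripper":1},
])

```text
time: 6.7
tool_pos: [0.5562, 0.296, 0.1501]
orientation: [180.0, 0.0, 155.9]
force: [0.1, -0.8, 0.4]
finger_gap: 0.0393
```

```bash
python3 - <<'E'
from h import *
go([.5565,.301,.027])
d=read_camera("wrist");cv2.imwrite("pics/w6.png",d["frame"][:,:,::-1])
for n,p in dict(L=[.5525,.1775,.021],S=[.5565,.301,.021],Q=[.4325,.308,.021],O=[.4275,.182,.021]).items(): print(n,proj(d,p).round())
E
```

```text
t 6.7 pos [0.5562 0.296  0.1501] rpy [1.7996e+02 2.0000e-02 1.5593e+02] q7 38.2 gap 0.0393 F [ 0.1 -0.8  0.4]
dxyz(before turn) [  1.9   4.6 123.1] turn [0.04 0.02 0.  ] dxyz(after turn) [  1.8   4.7 123.1]
L [205. 233.]
S [319. 188.]
Q [267.  55.]
O [137. 113.]
```

View pics/w6.png

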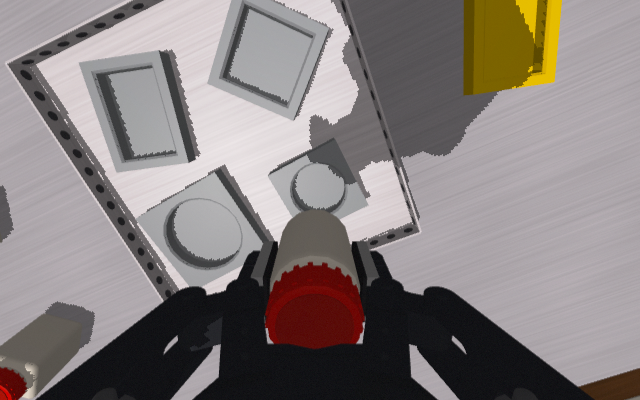

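The predicted recess centre (319,188) matches the seen one (318,187). Lowering.

Request:
step_arm([
  {"dx":2,"dy":5,"dz":15,"ax":0,"ay":0,"az":0,"gripper":1},
  {"dx":0,"dy":0,"dz":25,"ax":0,"ay":0,"az":0,"gripper":1},
  {"dx":0,"dy":0,"dz":25,"ax":0,"ay":0,"az":0,"gripper":1},
  {"dx":0,"dy":0,"dz":20,"ax":0,"ay":0,"az":0,"gripper":1},
  {"dx":0,"dy":0,"dz":0,"ax":0,"ay":0,"az":0,"gripper":1},
])

```text
time: 7.17
tool_pos: [0.5551, 0.2982, 0.0604]
orientation: [-179.7, -0.2, 155.8]
force: [-0.3, -0.3, -1.5]
finger_gap: 0.0389
```

Request:
step_arm([
  {"dx":0,"dy":0,"dz":10,"ax":0,"ay":0,"az":0,"gripper":1},
  {"dx":0,"dy":0,"dz":10,"ax":0,"ay":0,"az":0,"gripper":1},
  {"dx":0,"dy":0,"dz":8,"ax":0,"ay":0,"az":0,"gripper":1},
  {"dx":0,"dy":0,"dz":5,"ax":0,"ay":0,"az":0,"gripper":1},
  {"dx":0,"dy":0,"dz":0,"ax":0,"ay":0,"az":0,"gripper":1},
])

```text
time: 7.58
tool_pos: [0.5564, 0.3002, 0.0305]
orientation: [-180.0, -0.0, 155.8]
force: [-0.4, 0.3, -0.6]
finger_gap: 0.0393
```

Request:
step_arm([
  {"dx":0,"dy":0,"dz":2,"ax":0,"ay":0,"az":0,"gripper":1},
  {"dx":0,"dy":0,"dz":1,"ax":0,"ay":0,"az":0,"gripper":1},
  {"dx":0,"dy":0,"dz":0,"ax":0,"ay":0,"az":0,"gripper":1},
])

```text
time: 7.83
tool_pos: [0.5569, 0.3005, 0.0285]
orientation: [180.0, 0.0, 155.8]
force: [-0.0, 0.8, -0.7]
finger_gap: 0.039
```

Request:
step_arm([
  {"dx":0,"dy":0,"dz":1,"ax":0,"ay":0,"az":0,"gripper":1},
  {"dx":0,"dy":0,"dz":1,"ax":0,"ay":0,"az":0,"gripper":1},
  {"dx":0,"dy":0,"dz":0,"ax":0,"ay":0,"az":0,"gripper":1},
])

```text
time: 8.08
tool_pos: [0.5571, 0.3006, 0.0281]
orientation: [179.9, 0.0, 155.8]
force: [-8.7, -3.4, 26.1]
finger_gap: 0.0391
```

Request:
step_arm([
  {"dx":0,"dy":0,"dz":-1,"ax":0,"ay":0,"az":0,"gripper":0.1},
  {"dx":0,"dy":0,"dz":0,"ax":0,"ay":0,"az":0,"gripper":-0.2},
  {"dx":0,"dy":0,"dz":0,"ax":0,"ay":0,"az":0,"gripper":-0.5},
  {"dx":0,"dy":0,"dz":0,"ax":0,"ay":0,"az":0,"gripper":-1},
  {"dx":0,"dy":0,"dz":0,"ax":0,"ay":0,"az":0,"gripper":-1},
])

```text
time: 8.5
tool_pos: [0.5568, 0.3003, 0.0272]
orientation: [-180.0, -0.0, 155.8]
force: [0.2, -0.4, 0.6]
finger_gap: 0.084
```

Request:
step_arm([
  {"dx":0,"dy":0,"dz":-10,"ax":0,"ay":0,"az":0,"gripper":-1},
  {"dx":0,"dy":0,"dz":-25,"ax":0,"ay":0,"az":0,"gripper":-1},
  {"dx":0,"dy":0,"dz":-35,"ax":0,"ay":0,"az":0,"gripper":-1},
  {"dx":0,"dy":0,"dz":-35,"ax":0,"ay":0,"az":0,"gripper":-1},
  {"dx":0,"dy":0,"dz":-35,"ax":0,"ay":0,"az":0,"gripper":-1},
])

```text
time: 8.92
tool_pos: [0.5565, 0.3001, 0.1695]
orientation: [-180.0, -0.0, 155.8]
force: [0.2, 0.3, -0.0]
finger_gap: 0.0856
```

```bash
python3 - <<'E'
from h import *
go([.598,-.06,.19],135)
d=read_camera("wrist");cv2.imwrite("pics/w7.png",d["frame"][:,:,::-1])
for c,s,m in comps(red(d["frame"])): print(c.round(1),s,[ray(d,c,z).round(4)[:2] for z in (.08,)])
E
```

```text
t 8.9167 pos [0.5565 0.3001 0.1695] rpy [-179.99   -0.    155.82] q7 37.6 gap 0.0856 F [ 0.2  0.3 -0. ]
dxyz(before turn) [-185.3 -311.5  -20.5] turn [-1.000e-02  0.000e+00  2.082e+01] dxyz(after turn) [-283.9 -225.3  -20.5]
[315.2 201.2] [ 294  179   44   45 1493] [array([0.5558, 0.3018])]
[ 15.5 371.5] [   0  353   39   41 1132] [array([ 0.5975, -0.0515])]
```

View pics/w7.png

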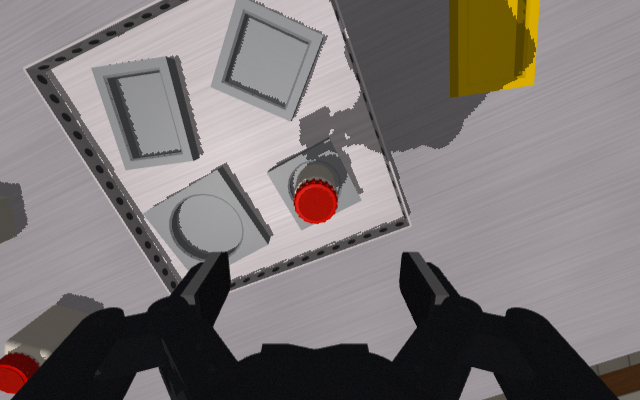

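The small jar stands upright in its recess, lid at (315,201) → (0.556,0.302). Next: the square jar.

Request:
step_arm([
  {"dx":-9,"dy":-15,"dz":-10,"ax":0,"ay":0,"az":0,"gripper":-1},
  {"dx":-17,"dy":-29,"dz":-10,"ax":0,"ay":0,"az":0,"gripper":-1},
  {"dx":-17,"dy":-29,"dz":0,"ax":0,"ay":0,"az":0,"gripper":-1},
  {"dx":-17,"dy":-29,"dz":0,"ax":0,"ay":0,"az":0,"gripper":-1},
  {"dx":-17,"dy":-29,"dz":0,"ax":0,"ay":0,"az":0,"gripper":-1},
])

```text
time: 9.38
tool_pos: [0.5733, 0.1475, 0.1881]
orientation: [180.0, 0.0, 155.8]
force: [1.2, 0.2, -0.1]
finger_gap: 0.0853
```

Request:
step_arm([
  {"dx":-18,"dy":-30,"dz":0,"ax":0,"ay":0,"az":0,"gripper":-1},
  {"dx":-18,"dy":-30,"dz":0,"ax":0,"ay":0,"az":0,"gripper":-1},
  {"dx":-18,"dy":-30,"dz":0,"ax":0,"ay":0,"az":0,"gripper":-1},
  {"dx":-18,"dy":-30,"dz":0,"ax":0,"ay":0,"az":0,"gripper":-1},
  {"dx":-18,"dy":-30,"dz":0,"ax":0,"ay":0,"az":0,"gripper":-1},
])

```text
time: 9.8
tool_pos: [0.5938, -0.0264, 0.1879]
orientation: [180.0, 0.0, 155.8]
force: [0.2, 1.0, 0.3]
finger_gap: 0.0858
```

Request:
step_arm([
  {"dx":-18,"dy":-30,"dz":0,"ax":0,"ay":0,"az":0,"gripper":-1},
  {"dx":0,"dy":0,"dz":0,"ax":0,"ay":0,"az":7,"gripper":-1},
  {"dx":0,"dy":0,"dz":0,"ax":0,"ay":0,"az":7,"gripper":-1},
  {"dx":0,"dy":0,"dz":0,"ax":0,"ay":0,"az":7,"gripper":-1},
  {"dx":0,"dy":0,"dz":0,"ax":0,"ay":0,"az":0,"gripper":-1},
])

```text
time: 10.22
tool_pos: [0.598, -0.0596, 0.1877]
orientation: [-180.0, 0.0, 134.4]
force: [0.1, 0.3, -0.2]
finger_gap: 0.0855
```

```bash
python3 - <<'E'
from h import *
go([.599,-.06,.19],135)
d=read_camera("wrist");cv2.imwrite("pics/w8.png",d["frame"][:,:,::-1])
for c,s,m in comps(red(d["frame"])): print(c.round(1),s,[ray(d,c,z).round(4)[:2] for z in (.08,)])
E
```

```text
t 10.2167 pos [ 0.598  -0.0596  0.1877] rpy [-179.99    0.    134.44] q7 54.0 gap 0.0855 F [ 0.1  0.3 -0.2]
dxyz(before turn) [-1.   0.4 -2.3] turn [-0.01  0.   -0.56] dxyz(after turn) [-1.   0.4 -2.3]
[ 86.4 183.4] [  63  165   48   38 1365] [array([ 0.4468, -0.1909])]
[315.4 197.1] [ 293  174   46   46 1594] [array([ 0.5994, -0.0588])]
[ 12.9 278. ] [   0  249   33   59 1385] [array([ 0.4464, -0.325 ])]
```

View pics/w8.png

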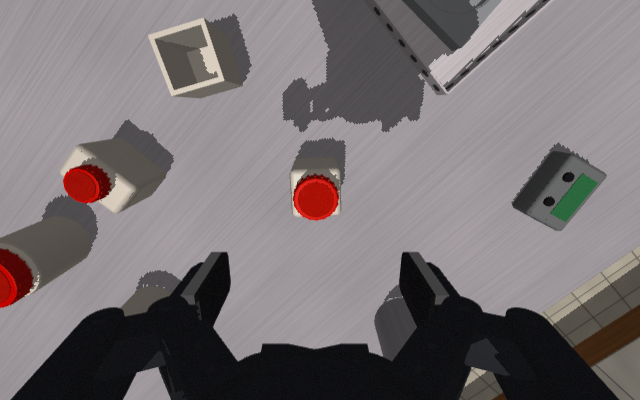

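The square jar is aligned with the jaws. Lid at (315,197) → (0.599,-0.059), which agrees with earlier readings. Descending.

Request:
step_arm([
  {"dx":-1,"dy":1,"dz":25,"ax":0,"ay":0,"az":0,"gripper":-1},
  {"dx":0,"dy":0,"dz":35,"ax":0,"ay":0,"az":0,"gripper":-1},
  {"dx":0,"dy":0,"dz":35,"ax":0,"ay":0,"az":0,"gripper":-1},
  {"dx":0,"dy":0,"dz":35,"ax":0,"ay":0,"az":0,"gripper":-1},
  {"dx":0,"dy":0,"dz":25,"ax":0,"ay":0,"az":0,"gripper":-1},
])

```text
time: 10.68
tool_pos: [0.5986, -0.0588, 0.0299]
orientation: [-180.0, -0.1, 135.2]
force: [0.1, 0.0, -0.9]
finger_gap: 0.0854
```

Request:
step_arm([
  {"dx":0,"dy":0,"dz":9,"ax":0,"ay":0,"az":0,"gripper":-0.6},
  {"dx":0,"dy":0,"dz":0,"ax":0,"ay":0,"az":0,"gripper":-0.4},
  {"dx":0,"dy":0,"dz":0,"ax":0,"ay":0,"az":0,"gripper":-0.2},
  {"dx":0,"dy":0,"dz":0,"ax":0,"ay":0,"az":0,"gripper":0.0},
  {"dx":0,"dy":0,"dz":0,"ax":0,"ay":0,"az":0,"gripper":0.2},
], squeeze=40)

```text
time: 11.1
tool_pos: [0.6006, -0.0591, 0.025]
orientation: [179.9, 0.1, 134.9]
force: [0.4, -0.6, -2.4]
finger_gap: 0.0478
```

Request:
step_arm([
  {"dx":0,"dy":0,"dz":0,"ax":0,"ay":0,"az":0,"gripper":1},
  {"dx":0,"dy":0,"dz":0,"ax":0,"ay":0,"az":0,"gripper":1},
  {"dx":0,"dy":0,"dz":0,"ax":0,"ay":0,"az":0,"gripper":1},
])

```text
time: 11.35
tool_pos: [0.6005, -0.0591, 0.0249]
orientation: [179.9, 0.1, 134.9]
force: [-2.6, 0.2, 10.4]
finger_gap: 0.0476
```

Request:
step_arm([
  {"dx":0,"dy":0,"dz":-10,"ax":0,"ay":0,"az":0,"gripper":1},
  {"dx":0,"dy":0,"dz":-20,"ax":0,"ay":0,"az":0,"gripper":1},
  {"dx":0,"dy":0,"dz":-30,"ax":0,"ay":0,"az":0,"gripper":1},
  {"dx":0,"dy":0,"dz":-35,"ax":0,"ay":0,"az":0,"gripper":1},
  {"dx":0,"dy":0,"dz":-35,"ax":0,"ay":0,"az":0,"gripper":1},
])

```text
time: 11.77
tool_pos: [0.5992, -0.0592, 0.1556]
orientation: [-180.0, -0.0, 134.8]
force: [0.9, 0.6, -1.7]
finger_gap: 0.0479
```

```bash
python3 - <<'E'
from h import *
go([.4325,.308,.155],133)
E
```

```text
t 11.7667 pos [ 0.5992 -0.0592  0.1556] rpy [-180.     -0.    134.83] q7 55.1 gap 0.0479 F [ 0.9  0.6 -1.7]
dxyz(before turn) [377.9 140.7   0.7] turn [-0.   -0.    1.83] dxyz(after turn) [382.2 128.5   0.6]
```

Request:
step_arm([
  {"dx":14,"dy":5,"dz":0,"ax":0,"ay":0,"az":0,"gripper":1},
  {"dx":30,"dy":11,"dz":0,"ax":0,"ay":0,"az":0,"gripper":1},
  {"dx":30,"dy":11,"dz":0,"ax":0,"ay":0,"az":0,"gripper":1},
  {"dx":30,"dy":11,"dz":0,"ax":0,"ay":0,"az":0,"gripper":1},
  {"dx":30,"dy":11,"dz":0,"ax":0,"ay":0,"az":0,"gripper":1},
])

```text
time: 12.18
tool_pos: [0.5391, 0.0717, 0.1542]
orientation: [179.9, 0.0, 134.8]
force: [1.4, 1.3, -1.9]
finger_gap: 0.0478
```

Request:
step_arm([
  {"dx":30,"dy":12,"dz":0,"ax":0,"ay":0,"az":0,"gripper":1},
  {"dx":30,"dy":11,"dz":0,"ax":0,"ay":0,"az":0,"gripper":1},
  {"dx":30,"dy":11,"dz":0,"ax":0,"ay":0,"az":0,"gripper":1},
  {"dx":30,"dy":11,"dz":0,"ax":0,"ay":0,"az":0,"gripper":1},
  {"dx":30,"dy":11,"dz":0,"ax":0,"ay":0,"az":0,"gripper":1},
])

```text
time: 12.6
tool_pos: [0.473, 0.2177, 0.1542]
orientation: [179.9, 0.0, 134.8]
force: [-0.3, 1.3, -1.0]
finger_gap: 0.0477
```

Request:
step_arm([
  {"dx":30,"dy":11,"dz":0,"ax":0,"ay":0,"az":0,"gripper":1},
  {"dx":30,"dy":11,"dz":0,"ax":0,"ay":0,"az":0,"gripper":1},
  {"dx":30,"dy":11,"dz":0,"ax":0,"ay":0,"az":0,"gripper":1},
  {"dx":4,"dy":3,"dz":0,"ax":0,"ay":0,"az":2,"gripper":1},
  {"dx":0,"dy":0,"dz":0,"ax":0,"ay":0,"az":0,"gripper":1},
])

```text
time: 13.02
tool_pos: [0.4319, 0.3109, 0.154]
orientation: [179.9, -0.0, 133.0]
force: [1.0, -0.3, -2.3]
finger_gap: 0.0478
```

```bash
python3 - <<'E'
from h import *
go([.4325,.308,.032],133)
d=read_camera("wrist");cv2.imwrite("pics/w9.png",d["frame"][:,:,::-1])
for n,p in dict(L=[.5525,.1775,.021],S=[.5565,.301,.021],Q=[.4325,.308,.021],O=[.4275,.182,.021]).items(): print(n,proj(d,p).round())
E
```

```text
t 13.0167 pos [0.4319 0.3109 0.154 ] rpy [ 1.7994e+02 -4.0000e-02  1.3297e+02] q7 11.4 gap 0.0478 F [ 1.  -0.3 -2.3]
dxyz(before turn) [ -2.6  -1.6 122. ] turn [ 0.06 -0.04 -0.03] dxyz(after turn) [ -2.5  -1.5 122. ]
L [311. 339.]
S [393. 272.]
Q [312. 192.]
O [228. 272.]
```

View pics/w9.png

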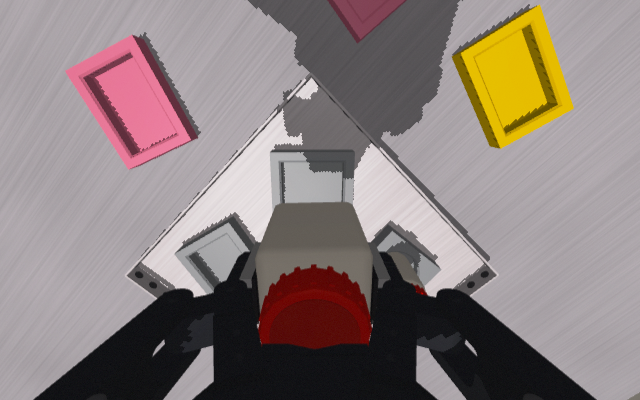

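The square recess spans columns 271–354 (centre 312), squared with the jar; lowering.

Request:
step_arm([
  {"dx":-2,"dy":-1,"dz":20,"ax":0,"ay":0,"az":0,"gripper":1},
  {"dx":0,"dy":0,"dz":25,"ax":0,"ay":0,"az":0,"gripper":1},
  {"dx":0,"dy":0,"dz":25,"ax":0,"ay":0,"az":0,"gripper":1},
  {"dx":0,"dy":0,"dz":20,"ax":0,"ay":0,"az":0,"gripper":1},
  {"dx":0,"dy":0,"dz":0,"ax":0,"ay":0,"az":0,"gripper":1},
])

```text
time: 13.48
tool_pos: [0.4329, 0.3039, 0.0608]
orientation: [-179.7, 0.0, 132.8]
force: [-0.6, -0.8, -3.2]
finger_gap: 0.0477
```

Request:
step_arm([
  {"dx":0,"dy":0,"dz":10,"ax":0,"ay":0,"az":0,"gripper":1},
  {"dx":0,"dy":0,"dz":10,"ax":0,"ay":0,"az":0,"gripper":1},
  {"dx":0,"dy":0,"dz":7,"ax":0,"ay":0,"az":0,"gripper":1},
  {"dx":0,"dy":0,"dz":3,"ax":0,"ay":0,"az":0,"gripper":1},
  {"dx":0,"dy":0,"dz":0,"ax":0,"ay":0,"az":0,"gripper":1},
])

```text
time: 13.9
tool_pos: [0.4337, 0.306, 0.033]
orientation: [-180.0, -0.0, 132.8]
force: [0.6, -0.2, -2.6]
finger_gap: 0.0478
```

Request:
step_arm([
  {"dx":0,"dy":0,"dz":1,"ax":0,"ay":0,"az":0,"gripper":1},
  {"dx":0,"dy":0,"dz":0,"ax":0,"ay":0,"az":0,"gripper":1},
])

```text
time: 14.07
tool_pos: [0.434, 0.3063, 0.0326]
orientation: [180.0, 0.0, 132.8]
force: [0.1, -0.2, -3.0]
finger_gap: 0.0478
```

Request:
step_arm([
  {"dx":0,"dy":0,"dz":1,"ax":0,"ay":0,"az":0,"gripper":1},
  {"dx":0,"dy":0,"dz":0,"ax":0,"ay":0,"az":0,"gripper":1},
  {"dx":0,"dy":0,"dz":0,"ax":0,"ay":0,"az":0,"gripper":1},
])

```text
time: 14.32
tool_pos: [0.434, 0.3064, 0.0319]
orientation: [180.0, -0.0, 132.8]
force: [-0.9, -0.6, 5.9]
finger_gap: 0.0481
```

Contact is at the predicted height (0.032), so I'm releasing.

Request:
step_arm([
  {"dx":0,"dy":0,"dz":0,"ax":0,"ay":0,"az":0,"gripper":0.0},
  {"dx":0,"dy":0,"dz":0,"ax":0,"ay":0,"az":0,"gripper":-0.3},
  {"dx":0,"dy":0,"dz":0,"ax":0,"ay":0,"az":0,"gripper":-0.6},
  {"dx":0,"dy":0,"dz":0,"ax":0,"ay":0,"az":0,"gripper":-1},
  {"dx":0,"dy":0,"dz":0,"ax":0,"ay":0,"az":0,"gripper":-1},
])

```text
time: 14.73
tool_pos: [0.4338, 0.3062, 0.0313]
orientation: [180.0, 0.0, 132.8]
force: [0.2, 0.2, 0.0]
finger_gap: 0.0848
```

Request:
step_arm([
  {"dx":0,"dy":0,"dz":-10,"ax":0,"ay":0,"az":0,"gripper":-1},
  {"dx":0,"dy":0,"dz":-25,"ax":0,"ay":0,"az":0,"gripper":-1},
  {"dx":0,"dy":0,"dz":-40,"ax":0,"ay":0,"az":0,"gripper":-1},
  {"dx":0,"dy":0,"dz":-40,"ax":0,"ay":0,"az":0,"gripper":-1},
  {"dx":0,"dy":0,"dz":-40,"ax":0,"ay":0,"az":0,"gripper":-1},
])

```text
time: 15.15
tool_pos: [0.4335, 0.3057, 0.1887]
orientation: [-180.0, 0.0, 132.8]
force: [0.6, 0.1, 0.3]
finger_gap: 0.0853
```

```bash
python3 - <<'E'
from h import *
go([.447,-.194,.2],180)
d=read_camera("wrist");cv2.imwrite("pics/w10.png",d["frame"][:,:,::-1])
for c,s,m in comps(red(d["frame"])): print(c.round(1),s,[ray(d,c,z).round(4)[:2] for z in (.08,.087)])
E
```

```text
t 15.15 pos [0.4335 0.3057 0.1887] rpy [-1.7998e+02  1.0000e-02  1.3280e+02] q7 10.9 gap 0.0853 F [0.6 0.1 0.3]
dxyz(before turn) [-375.8 -329.6  -11.1] turn [-2.00e-02 -0.00e+00 -4.72e+01] dxyz(after turn) [ -13.5 -499.7  -11.3]
[315.3 197.4] [ 292  174   48   47 1669] [array([0.4352, 0.3059]), array([0.4337, 0.3074])]
[392.6 278.4] [382 260  21  38 501] [array([0.5475, 0.2964]), array([0.5429, 0.2983])]
```

View pics/w10.png

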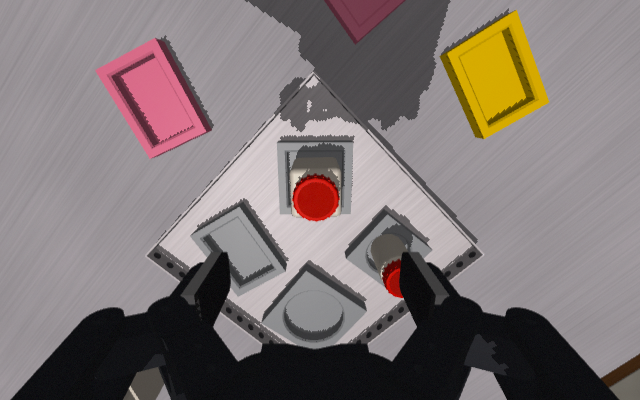

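The square jar is seated upright in the square recess: lid (315,197) → (0.434,0.307). Now the oblong jar.

Request:
step_arm([
  {"dx":-12,"dy":-11,"dz":-11,"ax":0,"ay":0,"az":0,"gripper":-1},
  {"dx":-25,"dy":-22,"dz":0,"ax":0,"ay":0,"az":0,"gripper":-1},
  {"dx":-25,"dy":-22,"dz":0,"ax":0,"ay":0,"az":0,"gripper":-1},
  {"dx":-25,"dy":-22,"dz":0,"ax":0,"ay":0,"az":0,"gripper":-1},
  {"dx":-25,"dy":-22,"dz":0,"ax":0,"ay":0,"az":0,"gripper":-1},
])

```text
time: 15.62
tool_pos: [0.437, 0.1553, 0.198]
orientation: [180.0, 0.0, 132.8]
force: [1.8, 0.1, 0.2]
finger_gap: 0.0856
```

Request:
step_arm([
  {"dx":-26,"dy":-23,"dz":0,"ax":0,"ay":0,"az":0,"gripper":-1},
  {"dx":-26,"dy":-23,"dz":0,"ax":0,"ay":0,"az":0,"gripper":-1},
  {"dx":-26,"dy":-23,"dz":0,"ax":0,"ay":0,"az":0,"gripper":-1},
  {"dx":-26,"dy":-23,"dz":0,"ax":0,"ay":0,"az":0,"gripper":-1},
  {"dx":-26,"dy":-23,"dz":0,"ax":0,"ay":0,"az":0,"gripper":-1},
])

```text
time: 16.03
tool_pos: [0.441, -0.0184, 0.198]
orientation: [180.0, 0.0, 132.8]
force: [0.5, -0.3, -0.1]
finger_gap: 0.0853
```

Request:
step_arm([
  {"dx":-26,"dy":-23,"dz":0,"ax":0,"ay":0,"az":0,"gripper":-1},
  {"dx":-26,"dy":-23,"dz":0,"ax":0,"ay":0,"az":0,"gripper":-1},
  {"dx":-26,"dy":-23,"dz":0,"ax":0,"ay":0,"az":0,"gripper":-1},
  {"dx":-26,"dy":-23,"dz":0,"ax":0,"ay":0,"az":0,"gripper":-1},
  {"dx":-26,"dy":-22,"dz":0,"ax":0,"ay":0,"az":0,"gripper":-1},
])

```text
time: 16.45
tool_pos: [0.4457, -0.1914, 0.198]
orientation: [180.0, 0.0, 132.8]
force: [0.7, 0.3, 0.5]
finger_gap: 0.0858
```

Request:
step_arm([
  {"dx":0,"dy":0,"dz":0,"ax":0,"ay":0,"az":-7,"gripper":-1},
  {"dx":0,"dy":0,"dz":0,"ax":0,"ay":0,"az":-7,"gripper":-1},
  {"dx":0,"dy":0,"dz":0,"ax":0,"ay":0,"az":-7,"gripper":-1},
  {"dx":0,"dy":0,"dz":0,"ax":0,"ay":0,"az":-7,"gripper":-1},
  {"dx":0,"dy":0,"dz":0,"ax":0,"ay":0,"az":-7,"gripper":-1},
])

```text
time: 16.87
tool_pos: [0.446, -0.1897, 0.1979]
orientation: [180.0, 0.0, 168.2]
force: [0.0, -0.7, 0.4]
finger_gap: 0.0852
```

Request:
step_arm([
  {"dx":0,"dy":0,"dz":0,"ax":0,"ay":0,"az":-7,"gripper":-1},
  {"dx":0,"dy":0,"dz":0,"ax":0,"ay":0,"az":-5,"gripper":-1},
  {"dx":0,"dy":0,"dz":0,"ax":0,"ay":0,"az":0,"gripper":-1},
  {"dx":0,"dy":0,"dz":0,"ax":0,"ay":0,"az":0,"gripper":-1},
])

```text
time: 17.2
tool_pos: [0.446, -0.1898, 0.1978]
orientation: [-180.0, 0.0, 179.6]
force: [0.1, 0.3, 0.7]
finger_gap: 0.0854
```

```bash
python3 - <<'E'
from h import *
go([.447,-.194,.2],180)
d=read_camera("wrist");cv2.imwrite("pics/w11.png",d["frame"][:,:,::-1])
for c,s,m in comps(red(d["frame"])): print(c.round(1),s,[ray(d,c,z).round(4)[:2] for z in (.08,.087)])
E
```

```text
t 17.2 pos [ 0.446  -0.1898  0.1978] rpy [-1.8000e+02  3.0000e-02  1.7963e+02] q7 112.1 gap 0.0854 F [0.1 0.3 0.7]
dxyz(before turn) [-1.  -4.2 -2.2] turn [-0.    0.03 -0.37] dxyz(after turn) [-1.  -4.2 -2.2]
[155.5 183.2] [ 119  150   75   67 3713] [array([ 0.4359, -0.3346]), array([ 0.4341, -0.3307])]
[310.  191.6] [293 174  35  36 970] [array([ 0.4447, -0.1934]), array([ 0.4427, -0.1932])]
```

View pics/w11.png

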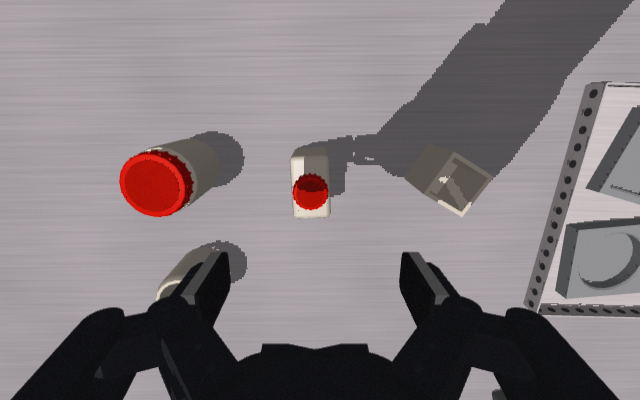

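Oblong jar lid at (310,192) → (0.444,-0.193), body edges parallel to the jaws. The open square jar at (448,180) and the large jar are clear of the fingers. Descending.

Request:
step_arm([
  {"dx":2,"dy":-4,"dz":26,"ax":0,"ay":0,"az":0,"gripper":-1},
  {"dx":0,"dy":0,"dz":35,"ax":0,"ay":0,"az":0,"gripper":-1},
  {"dx":0,"dy":0,"dz":35,"ax":0,"ay":0,"az":0,"gripper":-1},
  {"dx":0,"dy":0,"dz":35,"ax":0,"ay":0,"az":0,"gripper":-1},
  {"dx":0,"dy":0,"dz":30,"ax":0,"ay":0,"az":0,"gripper":-1},
])

```text
time: 17.67
tool_pos: [0.4437, -0.1934, 0.0346]
orientation: [-180.0, -0.0, 179.7]
force: [0.7, -0.7, -1.1]
finger_gap: 0.0853
```

Request:
step_arm([
  {"dx":0,"dy":0,"dz":13,"ax":0,"ay":0,"az":0,"gripper":-0.6},
  {"dx":0,"dy":0,"dz":0,"ax":0,"ay":0,"az":0,"gripper":-0.4},
  {"dx":0,"dy":0,"dz":0,"ax":0,"ay":0,"az":0,"gripper":-0.2},
  {"dx":0,"dy":0,"dz":0,"ax":0,"ay":0,"az":0,"gripper":0.0},
  {"dx":0,"dy":0,"dz":0,"ax":0,"ay":0,"az":0,"gripper":0.2},
], squeeze=40)

```text
time: 18.08
tool_pos: [0.4448, -0.1939, 0.0247]
orientation: [-180.0, 0.1, 179.8]
force: [0.0, 0.2, -0.2]
finger_gap: 0.0377
```

Request:
step_arm([
  {"dx":0,"dy":0,"dz":0,"ax":0,"ay":0,"az":0,"gripper":1},
  {"dx":0,"dy":0,"dz":0,"ax":0,"ay":0,"az":0,"gripper":1},
  {"dx":0,"dy":0,"dz":0,"ax":0,"ay":0,"az":0,"gripper":1},
])

```text
time: 18.33
tool_pos: [0.4448, -0.1939, 0.0247]
orientation: [-180.0, 0.1, 179.8]
force: [-1.8, -0.1, 10.7]
finger_gap: 0.0379
```

Request:
step_arm([
  {"dx":0,"dy":0,"dz":-10,"ax":0,"ay":0,"az":0,"gripper":1},
  {"dx":0,"dy":0,"dz":-20,"ax":0,"ay":0,"az":0,"gripper":1},
  {"dx":0,"dy":0,"dz":-30,"ax":0,"ay":0,"az":0,"gripper":1},
  {"dx":0,"dy":0,"dz":-35,"ax":0,"ay":0,"az":0,"gripper":1},
  {"dx":0,"dy":0,"dz":-35,"ax":0,"ay":0,"az":0,"gripper":1},
])

```text
time: 18.75
tool_pos: [0.4436, -0.1935, 0.1558]
orientation: [180.0, 0.0, 179.8]
force: [1.4, 0.4, -2.4]
finger_gap: 0.0379
```

```bash
python3 - <<'E'
from h import *
go([.4275,.182,.155],163.6)
E
```

```text
t 18.75 pos [ 0.4436 -0.1935  0.1558] rpy [1.800e+02 1.000e-02 1.798e+02] q7 114.4 gap 0.0379 F [ 1.4  0.4 -2.4]
dxyz(before turn) [ 17.5 375.4   0.8] turn [0.00e+00 1.00e-02 1.62e+01] dxyz(after turn) [121.5 355.7   0.8]
```

Request:
step_arm([
  {"dx":1,"dy":15,"dz":0,"ax":0,"ay":0,"az":0,"gripper":1},
  {"dx":1,"dy":30,"dz":0,"ax":0,"ay":0,"az":0,"gripper":1},
  {"dx":1,"dy":30,"dz":0,"ax":0,"ay":0,"az":0,"gripper":1},
  {"dx":1,"dy":30,"dz":0,"ax":0,"ay":0,"az":0,"gripper":1},
  {"dx":1,"dy":30,"dz":0,"ax":0,"ay":0,"az":0,"gripper":1},
])

```text
time: 19.17
tool_pos: [0.4393, -0.0573, 0.1546]
orientation: [180.0, 0.1, 179.8]
force: [0.9, -0.8, -1.1]
finger_gap: 0.0382
```

Request:
step_arm([
  {"dx":1,"dy":30,"dz":0,"ax":0,"ay":0,"az":0,"gripper":1},
  {"dx":1,"dy":30,"dz":0,"ax":0,"ay":0,"az":0,"gripper":1},
  {"dx":2,"dy":30,"dz":0,"ax":0,"ay":0,"az":0,"gripper":1},
  {"dx":2,"dy":30,"dz":0,"ax":0,"ay":0,"az":0,"gripper":1},
  {"dx":2,"dy":30,"dz":0,"ax":0,"ay":0,"az":0,"gripper":1},
])

```text
time: 19.58
tool_pos: [0.4317, 0.0929, 0.1545]
orientation: [180.0, 0.1, 179.8]
force: [0.8, 1.1, -1.7]
finger_gap: 0.0379
```

Request:
step_arm([
  {"dx":2,"dy":30,"dz":0,"ax":0,"ay":0,"az":0,"gripper":1},
  {"dx":2,"dy":30,"dz":0,"ax":0,"ay":0,"az":0,"gripper":1},
  {"dx":1,"dy":30,"dz":0,"ax":0,"ay":0,"az":0,"gripper":1},
  {"dx":0,"dy":0,"dz":0,"ax":0,"ay":0,"az":5,"gripper":1},
  {"dx":0,"dy":0,"dz":0,"ax":0,"ay":0,"az":6,"gripper":1},
])

```text
time: 20.0
tool_pos: [0.4269, 0.1832, 0.1544]
orientation: [179.9, 0.0, 168.8]
force: [-0.1, -1.3, -1.9]
finger_gap: 0.0378
```

Request:
step_arm([
  {"dx":0,"dy":0,"dz":0,"ax":0,"ay":0,"az":5,"gripper":1},
  {"dx":0,"dy":0,"dz":0,"ax":0,"ay":0,"az":0,"gripper":1},
  {"dx":0,"dy":0,"dz":0,"ax":0,"ay":0,"az":0,"gripper":1},
])

```text
time: 20.25
tool_pos: [0.4272, 0.1817, 0.1541]
orientation: [180.0, 0.0, 164.0]
force: [0.3, 0.2, -1.4]
finger_gap: 0.0377
```

```bash
python3 - <<'E'
from h import *
go([.4275,.182,.032],163.6)
d=read_camera("wrist");cv2.imwrite("pics/w12.png",d["frame"][:,:,::-1])
for n,p in dict(L=[.5525,.1775,.021],S=[.5565,.301,.021],Q=[.4325,.308,.021],O=[.4275,.182,.021]).items(): print(n,proj(d,p).round())
E
```

```text
t 20.25 pos [0.4272 0.1817 0.1541] rpy [1.7996e+02 4.0000e-02 1.6400e+02] q7 52.4 gap 0.0377 F [ 0.3  0.2 -1.4]
dxyz(before turn) [-1.000e-01  3.000e-01  1.221e+02] turn [0.04 0.04 0.4 ] dxyz(after turn) [ -0.2   0.4 122.1]
L [342. 295.]
S [454. 271.]
Q [444. 158.]
O [314. 189.]
```

View pics/w12.png

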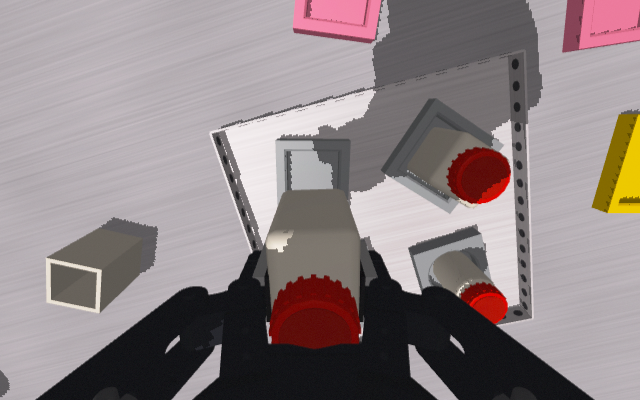

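The oblong recess spans columns 276–350 (centre 313), squared with the jar, and the filled nests are still upright; lowering.

Request:
step_arm([
  {"dx":0,"dy":0,"dz":20,"ax":0,"ay":0,"az":0,"gripper":1},
  {"dx":0,"dy":0,"dz":25,"ax":0,"ay":0,"az":0,"gripper":1},
  {"dx":0,"dy":0,"dz":25,"ax":0,"ay":0,"az":0,"gripper":1},
  {"dx":0,"dy":0,"dz":20,"ax":0,"ay":0,"az":0,"gripper":1},
  {"dx":0,"dy":0,"dz":0,"ax":0,"ay":0,"az":0,"gripper":1},
])

```text
time: 20.72
tool_pos: [0.4258, 0.1807, 0.0608]
orientation: [-179.8, -0.2, 164.0]
force: [-1.5, -0.5, -1.6]
finger_gap: 0.0379
```

Request:
step_arm([
  {"dx":0,"dy":0,"dz":10,"ax":0,"ay":0,"az":0,"gripper":1},
  {"dx":0,"dy":0,"dz":10,"ax":0,"ay":0,"az":0,"gripper":1},
  {"dx":0,"dy":0,"dz":7,"ax":0,"ay":0,"az":0,"gripper":1},
  {"dx":0,"dy":0,"dz":3,"ax":0,"ay":0,"az":0,"gripper":1},
  {"dx":0,"dy":0,"dz":0,"ax":0,"ay":0,"az":0,"gripper":1},
])

```text
time: 21.13
tool_pos: [0.4271, 0.1814, 0.033]
orientation: [-180.0, -0.0, 163.8]
force: [-0.2, -0.0, -2.2]
finger_gap: 0.0384
```

Request:
step_arm([
  {"dx":0,"dy":0,"dz":1,"ax":0,"ay":0,"az":0,"gripper":1},
  {"dx":0,"dy":0,"dz":1,"ax":0,"ay":0,"az":0,"gripper":1},
  {"dx":0,"dy":0,"dz":0,"ax":0,"ay":0,"az":0,"gripper":1},
])

```text
time: 21.38
tool_pos: [0.4274, 0.1817, 0.0318]
orientation: [180.0, 0.0, 163.8]
force: [-1.4, -0.1, 0.0]
finger_gap: 0.0379
```

Request:
step_arm([
  {"dx":0,"dy":0,"dz":0.5,"ax":0,"ay":0,"az":0,"gripper":1},
  {"dx":0,"dy":0,"dz":0,"ax":0,"ay":0,"az":0,"gripper":1},
])

```text
time: 21.55
tool_pos: [0.4274, 0.1816, 0.0317]
orientation: [180.0, 0.0, 163.8]
force: [-3.8, -1.5, 18.5]
finger_gap: 0.0382
```

Request:
step_arm([
  {"dx":0,"dy":0,"dz":0,"ax":0,"ay":0,"az":0,"gripper":0.1},
  {"dx":0,"dy":0,"dz":0,"ax":0,"ay":0,"az":0,"gripper":-0.2},
  {"dx":0,"dy":0,"dz":0,"ax":0,"ay":0,"az":0,"gripper":-0.5},
  {"dx":0,"dy":0,"dz":0,"ax":0,"ay":0,"az":0,"gripper":-1},
  {"dx":0,"dy":0,"dz":0,"ax":0,"ay":0,"az":0,"gripper":-1},
])

```text
time: 21.97
tool_pos: [0.4273, 0.1815, 0.0309]
orientation: [180.0, 0.0, 163.8]
force: [-0.7, 0.1, -0.2]
finger_gap: 0.0839
```

Request:
step_arm([
  {"dx":0,"dy":0,"dz":-10,"ax":0,"ay":0,"az":0,"gripper":-1},
  {"dx":0,"dy":0,"dz":-25,"ax":0,"ay":0,"az":0,"gripper":-1},
  {"dx":0,"dy":0,"dz":-40,"ax":0,"ay":0,"az":0,"gripper":-1},
  {"dx":0,"dy":0,"dz":-40,"ax":0,"ay":0,"az":0,"gripper":-1},
  {"dx":0,"dy":0,"dz":-40,"ax":0,"ay":0,"az":0,"gripper":-1},
])

```text
time: 22.38
tool_pos: [0.4267, 0.1809, 0.1882]
orientation: [-180.0, -0.0, 163.8]
force: [0.5, 1.4, 0.1]
finger_gap: 0.085
```

```bash
python3 - <<'E'
from h import *
go([.435,-.332,.21])
d=read_camera("wrist");cv2.imwrite("pics/w13.png",d["frame"][:,:,::-1])
for c,s,m in comps(red(d["frame"])): print(c.round(1),s,[ray(d,c,z).round(4)[:2] for z in (.08,.087)])
E
```

```text
t 22.3833 pos [0.4267 0.1809 0.1882] rpy [-1.7997e+02 -2.0000e-02  1.6380e+02] q7 51.3 gap 0.085 F [0.5 1.4 0.1]
dxyz(before turn) [-151.1 -490.2  -21.6] turn [-0.03 -0.02  0.  ] dxyz(after turn) [-151.1 -490.2  -21.8]
[458.2 166.1] [ 431  142   54   49 1996] [array([0.4353, 0.3084]), array([0.433 , 0.3055])]
[315.5 198.7] [ 297  180   38   38 1102] [array([0.4294, 0.1817]), array([0.4272, 0.1823])]
[467.5 281.1] [ 447  263   40   38 1039] [array([0.5525, 0.3015]), array([0.5469, 0.2988])]
```

View pics/w13.png

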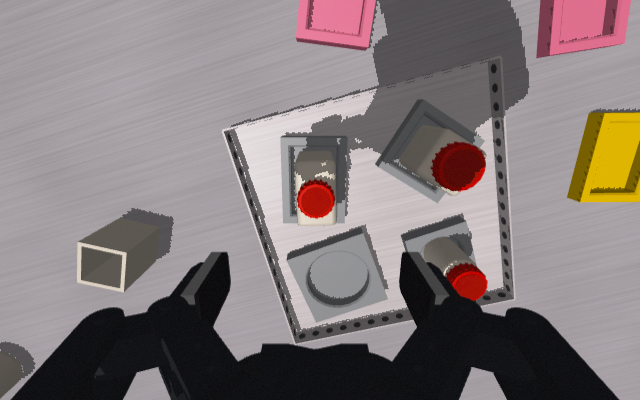

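The oblong jar is seated: lid (315,199) → (0.428,0.182). Last is the large jar.

Request:
step_arm([
  {"dx":-5,"dy":-15,"dz":-10,"ax":0,"ay":0,"az":0,"gripper":-1},
  {"dx":-9,"dy":-31,"dz":-12,"ax":0,"ay":0,"az":0,"gripper":-1},
  {"dx":-9,"dy":-31,"dz":0,"ax":0,"ay":0,"az":0,"gripper":-1},
  {"dx":-10,"dy":-31,"dz":0,"ax":0,"ay":0,"az":0,"gripper":-1},
  {"dx":-10,"dy":-31,"dz":0,"ax":0,"ay":0,"az":0,"gripper":-1},
])

```text
time: 22.85
tool_pos: [0.4292, 0.0342, 0.2084]
orientation: [180.0, 0.0, 163.8]
force: [0.3, 0.7, 1.1]
finger_gap: 0.0855
```

Request:
step_arm([
  {"dx":-10,"dy":-32,"dz":0,"ax":0,"ay":0,"az":0,"gripper":-1},
  {"dx":-10,"dy":-32,"dz":0,"ax":0,"ay":0,"az":0,"gripper":-1},
  {"dx":-10,"dy":-32,"dz":0,"ax":0,"ay":0,"az":0,"gripper":-1},
  {"dx":-10,"dy":-32,"dz":0,"ax":0,"ay":0,"az":0,"gripper":-1},
  {"dx":-10,"dy":-32,"dz":0,"ax":0,"ay":0,"az":0,"gripper":-1},
])

```text
time: 23.27
tool_pos: [0.4325, -0.1335, 0.2083]
orientation: [180.0, -0.0, 163.8]
force: [1.5, 0.3, 0.2]
finger_gap: 0.0855
```

Request:
step_arm([
  {"dx":-10,"dy":-32,"dz":0,"ax":0,"ay":0,"az":0,"gripper":-1},
  {"dx":-10,"dy":-32,"dz":0,"ax":0,"ay":0,"az":0,"gripper":-1},
  {"dx":-10,"dy":-32,"dz":0,"ax":0,"ay":0,"az":0,"gripper":-1},
  {"dx":-10,"dy":-32,"dz":0,"ax":0,"ay":0,"az":0,"gripper":-1},
  {"dx":-10,"dy":-32,"dz":0,"ax":0,"ay":0,"az":0,"gripper":-1},
])

```text
time: 23.68
tool_pos: [0.4358, -0.301, 0.2082]
orientation: [180.0, -0.0, 163.8]
force: [1.2, 0.7, 0.2]
finger_gap: 0.0858
```

Request:
step_arm([
  {"dx":-8,"dy":-31,"dz":0,"ax":0,"ay":0,"az":0,"gripper":-1},
  {"dx":0,"dy":0,"dz":0,"ax":0,"ay":0,"az":0,"gripper":-1},
  {"dx":0,"dy":0,"dz":0,"ax":0,"ay":0,"az":0,"gripper":-1},
])

```text
time: 23.93
tool_pos: [0.4345, -0.3329, 0.2079]
orientation: [-180.0, -0.0, 163.6]
force: [0.6, 0.7, -0.6]
finger_gap: 0.0854
```

```bash
python3 - <<'E'
from h import *
go([.435,-.332,.21])
d=read_camera("wrist");cv2.imwrite("pics/w14.png",d["frame"][:,:,::-1])
for c,s,m in comps(red(d["frame"])): print(c.round(1),s,[ray(d,c,z).round(4)[:2] for z in (.09,.094)])
E
```

```text
t 23.9333 pos [ 0.4345 -0.3329  0.2079] rpy [-1.7998e+02 -4.0000e-02  1.6364e+02] q7 118.1 gap 0.0854 F [ 0.6  0.7 -0.6]
dxyz(before turn) [-0.2  1.  -2.1] turn [-0.02 -0.04  0.  ] dxyz(after turn) [-0.2  1.  -2.1]
[316.4 191.5] [ 285  160   63   63 3055] [array([ 0.4336, -0.3302]), array([ 0.4325, -0.3299])]
```

View pics/w14.png

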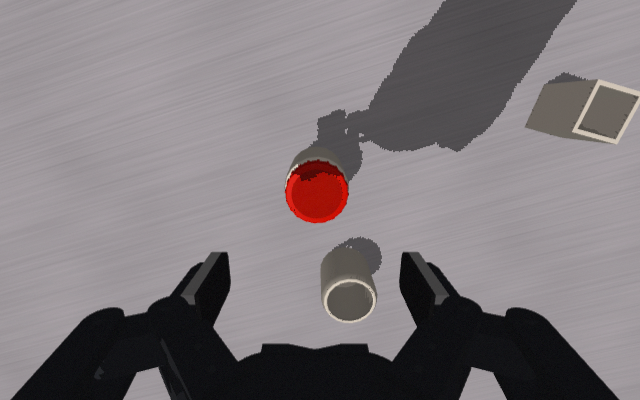

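Large jar lid at (316,191) → (0.433,-0.330). The open round jar at (348,300) stays clear of the jaw line. Descending.

Request:
step_arm([
  {"dx":1,"dy":2,"dz":25,"ax":0,"ay":0,"az":0,"gripper":-1},
  {"dx":0,"dy":0,"dz":35,"ax":0,"ay":0,"az":0,"gripper":-1},
  {"dx":0,"dy":0,"dz":35,"ax":0,"ay":0,"az":0,"gripper":-1},
  {"dx":0,"dy":0,"dz":20,"ax":0,"ay":0,"az":0,"gripper":-1},
  {"dx":0,"dy":0,"dz":20,"ax":0,"ay":0,"az":0,"gripper":-1},
])

```text
time: 24.4
tool_pos: [0.4352, -0.3273, 0.0715]
orientation: [179.9, -0.1, 163.9]
force: [0.3, -0.6, -0.5]
finger_gap: 0.0856
```

Request:
step_arm([
  {"dx":0,"dy":0,"dz":20,"ax":0,"ay":0,"az":0,"gripper":-1},
  {"dx":0,"dy":0,"dz":15,"ax":0,"ay":0,"az":0,"gripper":-1},
  {"dx":0,"dy":0,"dz":0,"ax":0,"ay":0,"az":0,"gripper":-0.8},
  {"dx":0,"dy":0,"dz":0,"ax":0,"ay":0,"az":0,"gripper":-0.6},
  {"dx":0,"dy":0,"dz":0,"ax":0,"ay":0,"az":0,"gripper":-0.4},
], squeeze=45)

```text
time: 24.82
tool_pos: [0.4358, -0.3288, 0.0391]
orientation: [-180.0, 0.0, 163.9]
force: [-0.2, -0.1, -0.5]
finger_gap: 0.0626
```

Request:
step_arm([
  {"dx":0,"dy":0,"dz":0,"ax":0,"ay":0,"az":0,"gripper":-0.2},
  {"dx":0,"dy":0,"dz":0,"ax":0,"ay":0,"az":0,"gripper":1},
  {"dx":0,"dy":0,"dz":0,"ax":0,"ay":0,"az":0,"gripper":1},
  {"dx":0,"dy":0,"dz":0,"ax":0,"ay":0,"az":0,"gripper":1},
])

```text
time: 25.15
tool_pos: [0.4361, -0.329, 0.039]
orientation: [180.0, 0.1, 163.9]
force: [-0.6, 3.2, 10.9]
finger_gap: 0.0628
```

Request:
step_arm([
  {"dx":0,"dy":0,"dz":-10,"ax":0,"ay":0,"az":0,"gripper":1},
  {"dx":0,"dy":0,"dz":-20,"ax":0,"ay":0,"az":0,"gripper":1},
  {"dx":0,"dy":0,"dz":-30,"ax":0,"ay":0,"az":0,"gripper":1},
  {"dx":0,"dy":0,"dz":-35,"ax":0,"ay":0,"az":0,"gripper":1},
  {"dx":0,"dy":0,"dz":-35,"ax":0,"ay":0,"az":0,"gripper":1},
])

```text
time: 25.57
tool_pos: [0.4348, -0.3288, 0.1699]
orientation: [-180.0, -0.0, 163.8]
force: [1.3, 1.1, -0.5]
finger_gap: 0.063
```

Request:
step_arm([
  {"dx":0,"dy":0,"dz":-20,"ax":0,"ay":0,"az":0,"gripper":1},
  {"dx":0,"dy":0,"dz":0,"ax":0,"ay":0,"az":0,"gripper":1},
])

```text
time: 25.73
tool_pos: [0.4367, -0.3301, 0.1928]
orientation: [-179.9, 0.4, 163.8]
force: [0.5, 0.4, -1.3]
finger_gap: 0.0629
```

```bash
python3 - <<'E'
from h import *
go([.5545,.178,.19])
E
```

```text
t 25.7333 pos [ 0.4367 -0.3301  0.1928] rpy [-179.93    0.38  163.81] q7 118.8 gap 0.0629 F [ 0.5  0.4 -1.3]
dxyz(before turn) [ 28.6 520.8   2. ] turn [-0.07  0.38 -0.  ] dxyz(after turn) [ 28.6 520.8   2.8]
```

Request:
step_arm([
  {"dx":1,"dy":15,"dz":0,"ax":0,"ay":0,"az":0,"gripper":1},
  {"dx":2,"dy":30,"dz":0,"ax":0,"ay":0,"az":0,"gripper":1},
  {"dx":2,"dy":30,"dz":0,"ax":0,"ay":0,"az":0,"gripper":1},
  {"dx":2,"dy":30,"dz":0,"ax":0,"ay":0,"az":0,"gripper":1},
  {"dx":2,"dy":30,"dz":0,"ax":0,"ay":0,"az":0,"gripper":1},
])

```text
time: 26.15
tool_pos: [0.464, -0.1954, 0.1879]
orientation: [180.0, -0.0, 163.8]
force: [1.3, 0.1, -0.8]
finger_gap: 0.0632
```

Request:
step_arm([
  {"dx":2,"dy":30,"dz":0,"ax":0,"ay":0,"az":0,"gripper":1},
  {"dx":2,"dy":30,"dz":0,"ax":0,"ay":0,"az":0,"gripper":1},
  {"dx":2,"dy":30,"dz":0,"ax":0,"ay":0,"az":0,"gripper":1},
  {"dx":2,"dy":30,"dz":0,"ax":0,"ay":0,"az":0,"gripper":1},
  {"dx":2,"dy":30,"dz":0,"ax":0,"ay":0,"az":0,"gripper":1},
])

```text
time: 26.57
tool_pos: [0.4962, -0.0485, 0.1879]
orientation: [180.0, -0.0, 163.8]
force: [0.4, -0.4, -1.6]
finger_gap: 0.0631
```

Request:
step_arm([
  {"dx":2,"dy":30,"dz":0,"ax":0,"ay":0,"az":0,"gripper":1},
  {"dx":2,"dy":30,"dz":0,"ax":0,"ay":0,"az":0,"gripper":1},
  {"dx":2,"dy":30,"dz":0,"ax":0,"ay":0,"az":0,"gripper":1},
  {"dx":2,"dy":30,"dz":0,"ax":0,"ay":0,"az":0,"gripper":1},
  {"dx":2,"dy":30,"dz":0,"ax":0,"ay":0,"az":0,"gripper":1},
])

```text
time: 26.98
tool_pos: [0.5284, 0.0984, 0.1879]
orientation: [-180.0, -0.0, 163.8]
force: [-0.4, -0.5, -1.2]
finger_gap: 0.0634
```

Request:
step_arm([
  {"dx":0,"dy":30,"dz":0,"ax":0,"ay":0,"az":0,"gripper":1},
  {"dx":0,"dy":30,"dz":0,"ax":0,"ay":0,"az":0,"gripper":1},
  {"dx":0,"dy":26,"dz":0,"ax":0,"ay":0,"az":0,"gripper":1},
  {"dx":0,"dy":0,"dz":0,"ax":0,"ay":0,"az":0,"gripper":1},
  {"dx":0,"dy":0,"dz":0,"ax":0,"ay":0,"az":0,"gripper":1},
])

```text
time: 27.4
tool_pos: [0.5522, 0.1807, 0.1874]
orientation: [-180.0, -0.0, 164.0]
force: [-0.8, -1.0, -1.6]
finger_gap: 0.0631
```

```bash
python3 - <<'E'
from h import *
go([.5545,.178,.046])
d=read_camera("wrist");cv2.imwrite("pics/w15.png",d["frame"][:,:,::-1])
for n,p in dict(L=[.5525,.1775,.021],S=[.5565,.301,.021],Q=[.4325,.308,.021],O=[.4275,.182,.021]).items(): print(n,proj(d,p).round())
E
```

```text
t 27.4 pos [0.5522 0.1807 0.1874] rpy [-1.7997e+02 -3.0000e-02  1.6396e+02] q7 62.6 gap 0.0631 F [-0.8 -1.  -1.6]
dxyz(before turn) [ -3.1  -1.9 141.4] turn [-0.03 -0.03  0.  ] dxyz(after turn) [ -3.   -2.  141.4]
L [311. 182.]
S [425. 154.]
Q [410.  23.]
O [279.  59.]
```

View pics/w15.png

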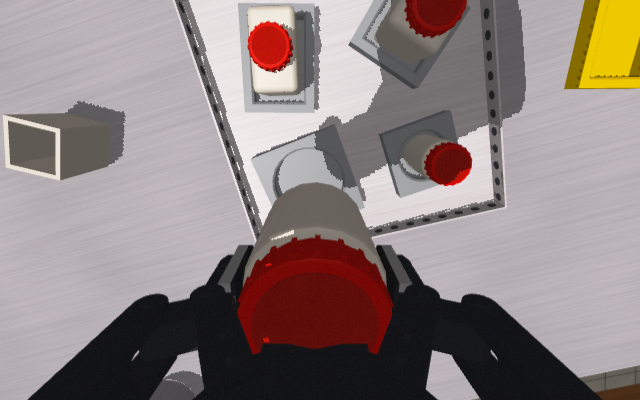

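Recess columns are about 273–348 (centre 311), as predicted, and the other three jars are upright. Lowering.

Request:
step_arm([
  {"dx":-2,"dy":-2,"dz":20,"ax":0,"ay":0,"az":0,"gripper":1},
  {"dx":0,"dy":0,"dz":30,"ax":0,"ay":0,"az":0,"gripper":1},
  {"dx":0,"dy":0,"dz":30,"ax":0,"ay":0,"az":0,"gripper":1},
  {"dx":0,"dy":0,"dz":25,"ax":0,"ay":0,"az":0,"gripper":1},
  {"dx":0,"dy":0,"dz":0,"ax":0,"ay":0,"az":0,"gripper":1},
])

```text
time: 27.87
tool_pos: [0.5516, 0.175, 0.079]
orientation: [-179.8, -0.3, 163.8]
force: [-0.5, -0.2, -1.8]
finger_gap: 0.0631
```

Request:
step_arm([
  {"dx":0,"dy":0,"dz":10,"ax":0,"ay":0,"az":0,"gripper":1},
  {"dx":0,"dy":0,"dz":10,"ax":0,"ay":0,"az":0,"gripper":1},
  {"dx":0,"dy":0,"dz":8,"ax":0,"ay":0,"az":0,"gripper":1},
  {"dx":0,"dy":0,"dz":4,"ax":0,"ay":0,"az":0,"gripper":1},
  {"dx":0,"dy":0,"dz":0,"ax":0,"ay":0,"az":0,"gripper":1},
])

```text
time: 28.28
tool_pos: [0.5538, 0.1769, 0.0504]
orientation: [-180.0, -0.0, 163.8]
force: [-0.3, -0.3, -1.2]
finger_gap: 0.0631
```

Request:
step_arm([
  {"dx":0,"dy":0,"dz":1,"ax":0,"ay":0,"az":0,"gripper":1},
  {"dx":0,"dy":0,"dz":1,"ax":0,"ay":0,"az":0,"gripper":1},
  {"dx":0,"dy":0,"dz":0,"ax":0,"ay":0,"az":0,"gripper":1},
])

```text
time: 28.53
tool_pos: [0.5542, 0.1771, 0.0491]
orientation: [180.0, 0.0, 163.8]
force: [0.6, -0.5, -1.4]
finger_gap: 0.0627
```

Request:
step_arm([
  {"dx":0,"dy":0,"dz":2,"ax":0,"ay":0,"az":0,"gripper":1},
  {"dx":0,"dy":0,"dz":1,"ax":0,"ay":0,"az":0,"gripper":1},
  {"dx":0,"dy":0,"dz":0,"ax":0,"ay":0,"az":0,"gripper":1},
])

```text
time: 28.78
tool_pos: [0.5541, 0.177, 0.046]
orientation: [180.0, 0.0, 163.8]
force: [-1.0, -0.3, 1.8]
finger_gap: 0.0628
```

Request:
step_arm([
  {"dx":0,"dy":0,"dz":0.5,"ax":0,"ay":0,"az":0,"gripper":1},
  {"dx":0,"dy":0,"dz":0,"ax":0,"ay":0,"az":0,"gripper":1},
])

```text
time: 28.95
tool_pos: [0.5541, 0.1771, 0.0459]
orientation: [180.0, 0.0, 163.8]
force: [-4.0, -0.6, 12.1]
finger_gap: 0.0628
```

Request:
step_arm([
  {"dx":0,"dy":0,"dz":0,"ax":0,"ay":0,"az":0,"gripper":-0.5},
  {"dx":0,"dy":0,"dz":0,"ax":0,"ay":0,"az":0,"gripper":-0.7},
  {"dx":0,"dy":0,"dz":0,"ax":0,"ay":0,"az":0,"gripper":-1},
  {"dx":0,"dy":0,"dz":0,"ax":0,"ay":0,"az":0,"gripper":-1},
  {"dx":0,"dy":0,"dz":0,"ax":0,"ay":0,"az":0,"gripper":-1},
])

```text
time: 29.37
tool_pos: [0.554, 0.177, 0.0452]
orientation: [-180.0, 0.0, 163.8]
force: [-0.1, 0.7, -0.5]
finger_gap: 0.0851
```

Request:
step_arm([
  {"dx":0,"dy":0,"dz":-10,"ax":0,"ay":0,"az":0,"gripper":-1},
  {"dx":0,"dy":0,"dz":-25,"ax":0,"ay":0,"az":0,"gripper":-1},
  {"dx":0,"dy":0,"dz":-40,"ax":0,"ay":0,"az":0,"gripper":-1},
  {"dx":0,"dy":0,"dz":-40,"ax":0,"ay":0,"az":0,"gripper":-1},
  {"dx":0,"dy":0,"dz":-40,"ax":0,"ay":0,"az":0,"gripper":-1},
])

```text
time: 29.78
tool_pos: [0.5536, 0.1766, 0.2027]
orientation: [-180.0, -0.0, 163.8]
force: [0.2, 0.7, 0.1]
finger_gap: 0.0856
```

Request:
step_arm([
  {"dx":-20,"dy":0,"dz":-30,"ax":0,"ay":0,"az":0,"gripper":-1},
  {"dx":-20,"dy":0,"dz":-20,"ax":0,"ay":0,"az":0,"gripper":-1},
  {"dx":0,"dy":0,"dz":0,"ax":0,"ay":0,"az":0,"gripper":-1},
  {"dx":0,"dy":0,"dz":0,"ax":0,"ay":0,"az":0,"gripper":-1},
])

```text
time: 30.12
tool_pos: [0.5932, 0.1654, 0.2518]
orientation: [179.9, 0.1, 163.8]
force: [0.0, -0.3, -0.8]
finger_gap: 0.0854
```

```bash
python3 - <<'E'
from h import *
go([.55,.17,.25])
d=read_camera("wrist");cv2.imwrite("pics/w16.png",d["frame"][:,:,::-1])
t=dict(L=(.5525,.1775,.101),S=(.5565,.301,.083),Q=(.4325,.308,.091),O=(.4275,.182,.091))
for c,s,m in comps(red(d["frame"])):
    n=min(t,key=lambda k:np.linalg.norm(proj(d,t[k])-c)); print(n,c.round(1),ray(d,c,t[n][2]-.004).round(4)[:2],t[n][:2])
d=read_camera("scene");cv2.imwrite("pics/s2.png",cv2.resize(d["frame"][170:290,150:480,::-1],None,fx=2.4,fy=2.4))
E
```

```text
t 30.1167 pos [0.5932 0.1654 0.2518] rpy [1.7993e+02 1.1000e-01 1.6377e+02] q7 64.0 gap 0.0854 F [ 0.  -0.3 -0.8]
dxyz(before turn) [42.8 -7.6  1.7] turn [0.07 0.11 0.  ] dxyz(after turn) [42.7 -7.6  1.8]
O [281.   12.1] [0.4329 0.1809] (0.4275, 0.182)
S [429.7 109.8] [0.5566 0.3001] (0.5565, 0.301)
L [314.5 142.9] [0.5538 0.1777] (0.5525, 0.1775)
```

View pics/w16.png

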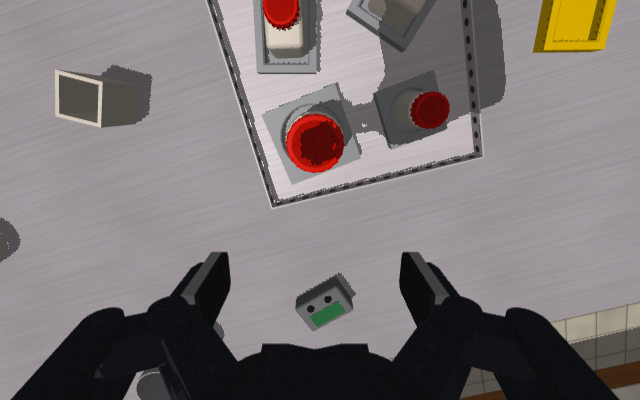

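View pics/s2.png

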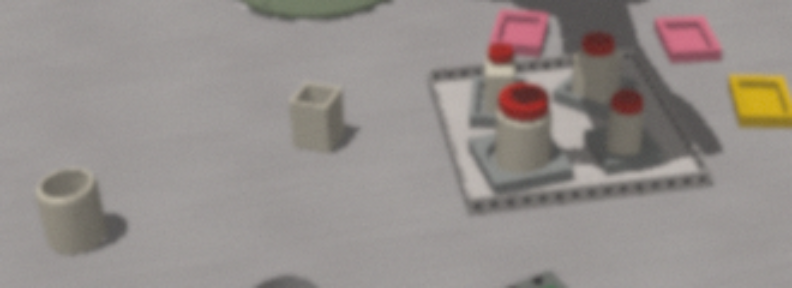

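All four jars are upright in their recesses, the open jars are where they stood, and the gripper is clear. The oblong lid is clipped at the image edge in this view, so its unclipped reading of (0.427,0.182) stands. Handing in.

```bash
python3 -c "
from h import *
print(arm.close_job())"
```

```text
the job is handed in; nothing more can be done
None
```

I set all four closed jars in their own recesses (small, square, oblong, then large) and handed the job in at about 30 s of the 115 s allowed. No verdict came back.

- **Position:** My last unclipped wrist-camera readings put every lid within about 2 mm of its measured recess centre. In the final picture the oblong jar's lid was cut off at the image edge and read about 5 mm off. I relied on its earlier full view instead. The square jar's lid was mostly out of that picture too, so its figure is also from an earlier view.
- **Seating:** Each jar made contact within 1 mm of the height expected for the recess floor. The forces then were small, at most 26 N. All four look upright in the final scene picture.
- **Open jars:** They look unmoved in the final scene picture. I did not re-measure their positions in numbers.
- **Gripper:** It ended open, at 0.25 m and touching nothing.
- **Disagreement between cameras:** The top camera placed the inserts about 5 mm off the wrist camera's reading. I used the wrist values, because they gave the correct block sizes and matched later views.

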